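# Wind a bench clamp shut with its loose crank

## Task

The wooden block lies loose in the open jaws of the bench clamp. Fit the loose crank onto the clamp's upright square spindle, fully home and without forcing it, then wind it round clockwise by its black handle until the jaws hold the block firmly, but stop before they bite into the wood. Leave the crank on the spindle and let go; leave the other things on the bench alone.

Things in the scene. Friction and masses are not known exactly. Their poses are not given: they have to be found in the camera images.
- clamp: Grey bench clamp bolted down, 260 x 92 mm. Origin on the bench under the spindle axis; x points along the clamp to the fixed jaw, z up. Base plate 12 mm thick, from x = -48 to 212 mm; gearbox 82 x 78 mm round the spindle, top at 50 mm; jaws lower than 50 mm; face of the fixed jaw at x = 172.5 mm. The screw closes the jaws 15 mm a turn, clockwise from above; 1.8 to 2.5 turns are needed.
- spindle_top (a point): Middle of the top of the upright spindle, 80 mm above the bench (a point of the fixed clamp: it does not turn). Spindle: round collar 34 mm across, top at 58 mm; on it a 16 mm square, 14 mm tall, top edges bevelled 1.2 mm; on that a round nose 13.6 mm across, 8 mm tall, coned to 7 mm. The square's angle is not measured: feel for it. It turns stiffly (0.22 N m) and stays put.
- crank: Loose dark steel crank, 0.25 kg, lying flat. Origin: middle of the mouth of its square socket, in its flat underside; x along the arm to the handle, z up. Socket 18 mm wide, 25 mm deep, sides parallel to the arm. Hub 32 mm square, on it a 24 mm square grip, 30 to 48 mm high. Arm 9 mm thick, flush with the underside. Home: underside on the collar. More than 65 N against the clamp damages it.
- crank_handle: Black handle of the crank, 20 mm across, upright, spins freely on its pin 58 mm from the crank's origin along its x axis. Origin at the handle's foot, 10.5 mm above the crank's underside; 42 mm tall.
- carriage: Moving jaw carriage of the clamp, 28 x 84 x 33 mm, slides along the clamp's x axis. Origin in the middle of its underside, at x = 64 to 73 mm in the clamp's frame at the start.
- pad: Spring-backed steel cheek in front of the carriage, 8 x 80 x 30 mm; origin in the middle of its face (the side to the block), 27 mm ahead of the carriage's origin when unloaded. It is pressed back against its springs by 1 mm for each 20 N of clamping force. The block is held firmly from 15 N; above 60 N the jaws bite into the wood.
- block: Plain wooden block between the jaws, 45 mm (along the clamp's x) x 75 x 28 mm, origin in the middle of its underside, lying on the base plate 12 mm above the bench.
- tape_roll: Roll of black tape, 68 mm across, 18 mm high; leave alone.
- spanner: Steel spanner, 184 mm long; leave alone.
- screwdriver: Yellow-handled screwdriver, 171 mm long; leave alone.

How it is judged:
On the way, in this order (a step that is already met when the one before it is completed fails the run):
1. the crank is fully home on the spindle (horizontal distance between crank and spindle_top below 0.004 m and z of crank in the frame of spindle_top below -0.0185 m and angle between crank's own z axis and vertical below 0.15 rad), for 0.1 s.
2. with the crank on, the moving jaw is wound at least a full turn towards the block (x of carriage in the frame of clamp above 0.088 m and horizontal distance between crank and spindle_top below 0.006 m and z of crank in the frame of spindle_top below -0.016 m), for 0.1 s.
At the end, for the whole second after the job is handed in: The block lies flat on the base plate, clamped between pad and fixed jaw with at least 15 N; the crank is still fully home on the spindle (underside within 3.5 mm of the collar, within 4 mm of the axis, tilted less than 0.15 rad), let go and at rest (all of step 1 and contact force between pad and block above 15 N and z of block in the frame of clamp below 0.016 m and angle between block's own z axis and vertical below 0.1 rad and linear speed of crank below 0.02 m/s); the robot touches nothing.
It fails at once if the crank is forced against the clamp with more than 65 N (contact force between crank and clamp above 65 N).
It fails at once if the jaws bite into the block (more than 60 N) (contact force between pad and block above 60 N).
It fails at once if the robot itself pushes the clamp or its jaw instead of the crank (more than 10 N) (contact force between any of the fingers, the arm and clamp above 10 N).
It fails at once if the tape roll, the spanner or the screwdriver is moved more than 30 mm (distance of any of tape_roll, spanner, screwdriver from where it was at the start of the episode above 0.03 m).
It also fails if it takes over 72 s, if anything falls off the work surface, if the arm or the gripper's body presses on something with over 40 N, if the wrist force passes 120 N, or if a joint passes its speed limit or range.

## Robot

A 7-joint arm with a two-finger parallel gripper is mounted at the origin on a cart in front of the work surface, level with it; the furniture and walls round the work are solid. World frame = base frame: x ahead of the robot, y to its left, z up, the work surface at z = 0. Lengths are in m, angles in rad, forces in N, time in s.
With the tool pointing down it reaches from about 0.425 to 0.925 m from the base axis. Payload 6.8 kg.
Tool frame: the origin (TCP) lies at the very end of the fingers, on their centre line; the grasp point (between the pads) lies 19 mm behind it; z points along the fingers, y is the line along which they close (so a half turn about z gives the same grasp; the last joint's range is limited). The gripper opens to 85 mm and grips with 20 to 120 N. Pads are 22 mm wide; open, the fingers measure 114 mm over their backs; the gripper's body (76 mm by 85 mm) begins 54 mm behind the grasp point. The pads swing forward as they close: fully open they stand 13 mm farther back than shut.
Start: joints at [-0.108, 0.477, 0.022, 1.555, -0.011, 1.109, -0.083], TCP at [0.675, 0, 0.231] pointing down, gripper open.
Joint ranges: [-2.96, 2.96], [-0.34, 2.1], [-1.41, 1.46], [0.24, 2.44], [-1.37, 4.51], [0.17, 1.92], [-2.96, 2.96]. Speed limits (rad/s): [2.39, 2.39, 3.14, 3.14, 3.14, 3.14, 3.14].

## Interface

Orientations are given as a rotation vector (axis times angle).
In Python, from bench import get_obs, grab_frame, hand_in gives the robot as it stands.
- The arm moves only by the tool drive_tool, never from a script. Its argument "rows" is a list of rows, each an object with "offset": the shift along the tool's x, y, z as a fraction of full scale, a list of three; "rotation": the turn, a rotation vector about the tool's x, y, z as a fraction of full scale, a list of three; "claw": the opening, from 0 (shut) to 1 (fully open). In form: [{"offset": [tx, ty, tz], "rotation": [wx, wy, wz], "claw": claw}, ...]. A call has 1 to 20 rows; each row is the pose to reach, as a shift and turn from the pose commanded when the call began, along the tool's axes at that moment; what a row does not reach only later rows make up. Full scale, the value 1, is 0.15 m for a shift and 2 rad for a turn. A row lasts 1/12 s, in which the tool goes at most 41.7 mm and 7.16 degrees, less where a joint would pass 70% of its speed; a pose out of reach is approached as far as the arm can. A call with a number of a shift or a turn outside -1 to 1 is refused whole. A call with a gripper value outside its range is refused whole. The fingers move at their own pace and stop on an object; "force" is the grip in N (left out, the last holds). Time passes only in rows, so rows that repeat a pose let the fingers close. It gives the time, the measured TCP pose, the force, the opening and the grip force at its end, in the units of the state.
- get_obs(): the state, without advancing time (a new reading comes with each control period).
- grab_frame(name): name is "scene" or "side" or "wrist"; returns a dict with "frame" (384x512x3 uint8, red, green, blue), "z_map" (384x512 float32, m along the optical axis (not along the pixel's ray), 0 where there is no reading), "vfov" (degrees; the focal length in pixels is half the picture's height over the tangent of half this angle, whatever the lens; pixels are square), "cx", "cy" (the principal point, pixels), "R" (3x3) and "t" (3): a world point X has camera coordinates R X + t. Camera axes: x right, y down, z forward; pixel columns grow to the right and rows downward; lengths in m; the calibration is good to about 2 mm. A picture is of the moment at which its call begins.
- hand_in(): hands the job in; it is judged then, once.
The state is a dict: "clock": time; "joints": joint angles; "qvel": joint speeds; "tau": joint torques, N m; "tcp_pos": TCP position; "orientation": TCP orientation; "contact_force": force on the tool from outside, world axes, zero at the start; "moment": the same for the moment, N m; "grip_width": finger opening in m; "gripper_force": force on a finger pad.
Only numpy, scipy, OpenCV 4.12 (cv2) and the standard library are available. Lean on these libraries where they do the work, as an engineer would, in place of code of your own. Each camera call takes 0.05 s, during which the arm holds its last target. There are 200 camera calls.

## Working session

There is one attempt and no reset: what is moved stays moved. The work goes in short steps, Python scripts to look and compute and a tool call to move; the robot and the scene stay as the last step left them, time stands still between calls to the robot, and variables do not carry over. Pictures are saved under pics/ and viewed, at most 10 in all, crops included, and the job is handed in when it is done.

Besides the shell and the picture viewer there is one more tool, called after "Request:" by a JSON object that holds its "api" and its "payload", one argument or row to a line. drive_tool: Moves the arm, as the interface text tells. Its arguments: {"type":"object","properties":{"rows":{"type":"array","items":{"type":"object","properties":{"offset":{"type":"array","items":{"type":"number"}},"rotation":{"type":"array","items":{"type":"number"}},"claw":{"type":"number"}}}},"force":{"type":"number"}},"required":["rows"]}

```bash
mkdir -p pics; ls
cat > h.py <<'E'
import numpy as np, cv2
from bench import get_obs, grab_frame
def cloud(d):
    h,w=d["z_map"].shape; f=h/2/np.tan(np.radians(d["vfov"])/2)
    u,v=np.meshgrid(np.arange(w),np.arange(h)); z=d["z_map"]
    P=np.stack([(u-d["cx"])/f*z,(v-d["cy"])/f*z,z],-1)
    W=(P-d["t"])@d["R"]; W[z==0]=np.nan
    return W
def save(d,n): cv2.imwrite("pics/"+n,d["frame"][:,:,::-1])
E
python3 - <<'E'
from h import *
for n in ["scene","side","wrist"]:
    d=grab_frame(n); np.savez(n+".npz",**d); save(d,n+"0.png"); print(n,-d["R"].T@d["t"],d["vfov"])
a=[cv2.imread(f"pics/{n}0.png") for n in ["scene","side","wrist"]]
print(get_obs())
E
```

```text
pics
scene [0.11629913 0.58867085 0.66487056] 56.54118160703683
side [ 0.37057482 -0.68299188  0.53169603] 55.04789010518502
wrist [0.67443865 0.06749107 0.37277831] 70.70847669165978
{'clock': 0.15, 'joints': array([-0.10807823,  0.47765201,  0.02236271,  1.5562215 , -0.01151534,
        1.10930959, -0.08312705]), 'qvel': array([-0.00090509, -0.00384913, -0.00046598, -0.00396185,  0.00030441,
        0.00069133, -0.00210496]), 'tau': array([ 1.55385478e-03, -5.96924365e+01,  1.60940632e+00, -2.81490952e+01,
        1.26662746e-02,  6.56643446e-03,  5.58682734e-05]), 'tcp_pos': array([ 6.74535749e-01, -2.69659840e-05,  2.30522548e-01]), 'orientation': array([-2.22081832e+00, -2.22070262e+00,  1.72834002e-03]), 'contact_force': array([-0.17254403, -0.0978557 , -0.2116551 ]), 'moment': array([-0.03658998, -0.03787338, -0.04555438]), 'gripper_force': 0.0, 'grip_width': 0.08569288807063644}
```

View pics/scene0.png

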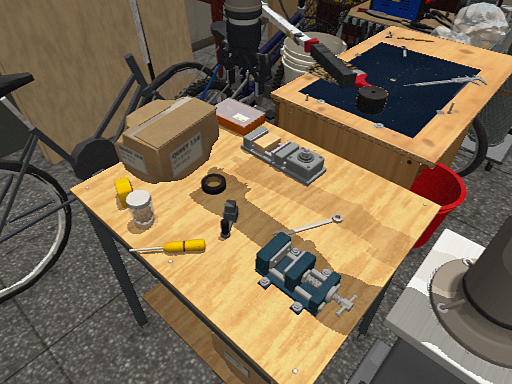

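View pics/side0.png

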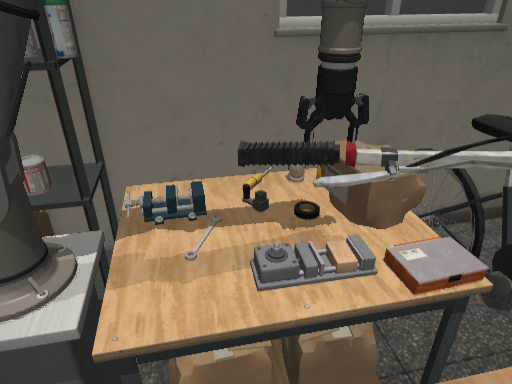

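The scene picture shows the clamp with its gearbox at about (300,160) and block side at (265,145), and the crank at (230,215). In the side picture the gearbox is at (277,260), the spindle at (276,250) and the crank at (257,198). A bicycle handlebar shows at (290,153).

```bash
python3 - <<'E'
from h import *
def L(n): 
    d=dict(np.load(n+".npz")); return d,cloud(d)
for n in ["scene","side","wrist"]:
    d,W=L(n)
    if n=="side":
        for p in [(290,153),(400,158),(350,180),(276,250),(257,198)]: print(p,W[p[1],p[0]])
    if n=="scene":
        for p in [(372,97),(330,65),(310,155),(230,210),(225,230)]: print(p,W[p[1],p[0]])
    print(n,"bench z",np.nanmedian(W[...,2][(abs(W[...,2])<.02)]))
    x,y,z=W[...,0],W[...,1],W[...,2]
    m=(x>.3)&(x<1.1)&(y>-.5)&(y<.5)&(z>-.02)&(z<.2)
    # top-down map, 2mm/px height + colour
    H=np.zeros((500,400,3),np.uint8)
    o=np.argsort(z[m]); i=((1.1-x[m])/.002).astype(int)[o]; j=((.5-y[m])/.0025).astype(int)[o]
    H[i.clip(0,399),j]=d["frame"][m][o][:,::-1]; cv2.imwrite(f"pics/top_{n}.png",H[:400])
E
python3 - <<'E'
import cv2
im=cv2.imread("pics/wrist0.png"); a=cv2.imread("pics/top_side.png"); 
import numpy as np
o=np.zeros((400,800,3),np.uint8); o[:,:400]=a; o[:300,400:]=cv2.resize(im,(400,300)); cv2.imwrite("pics/combo.png",o)
E
```

```text
(372, 97) [ 0.55247069 -0.50022302  0.06803383]
(330, 65) [ 0.52439595 -0.13398941  0.30741951]
(310, 155) [ 0.52640072 -0.10494738  0.05918211]
(230, 210) [0.55684779 0.18041762 0.03830035]
(225, 230) [0.52633064 0.22822492 0.0295658 ]
scene bench z 0.0012453830482274915
(290, 153) [ 0.5348129  -0.16832016  0.3063706 ]
(400, 158) [ 0.68537559 -0.23398228  0.31144047]
(350, 180) [ 0.61053094 -0.23105662  0.28148894]
(276, 250) [ 0.53309399 -0.10925602  0.07152865]
(257, 198) [0.55304842 0.1637837  0.0376542 ]
side bench z 0.0005435050809759507
wrist bench z -0.0004873485862699384
```

View pics/combo.png

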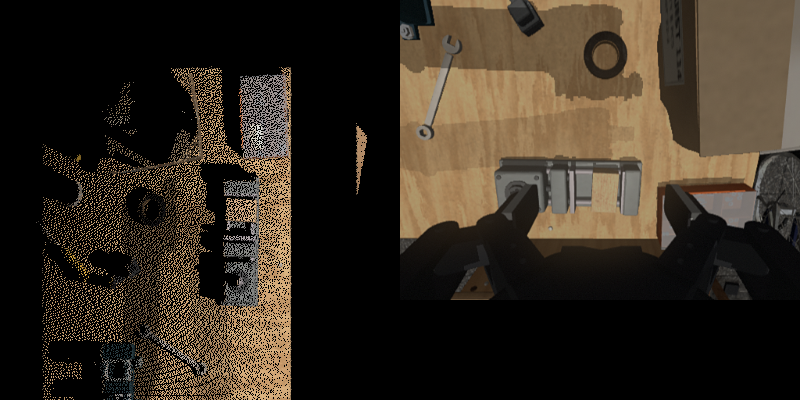

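The combo shows the clamp with its jaws towards +x, the spanner lower left and the tape roll above the clamp. The bicycle bar hangs at z≈0.3 close over the spindle, so I'll map the bar and fit the parts.

Run:
```python
from h import *
A=[];C=[]
for n in ["scene","side","wrist"]:
    d=dict(np.load(n+".npz")); W=cloud(d)
    if n=="wrist": W[190:]=np.nan
    A.append(W.reshape(-1,3)); 
    P=W.reshape(-1,3)
    b=P[(P[:,2]>.2)&(P[:,2]<.45)&(P[:,1]<-.05)&(P[:,1]>-.4)&(P[:,0]>.35)&(P[:,0]<.9)]
    if n!="wrist":
        for x0 in np.arange(.36,.9,.04):
            q=b[abs(b[:,0]-x0)<.01]
            if len(q)>3: print(n,round(x0,2),len(q),"y",q[:,1].min().round(3),q[:,1].max().round(3),"z",q[:,2].min().round(3),q[:,2].max().round(3))
    # gearbox top / block etc
    g=P[(P[:,0]>.45)&(P[:,0]<.78)&(P[:,1]<-.03)&(P[:,1]>-.2)]
    top=g[abs(g[:,2]-.05)<.003]
    t2=g[abs(g[:,2]-.058)<.003]; t3=g[(g[:,2]>.066)&(g[:,2]<.09)]
    for nm,t in [("gear",top),("collar",t2),("sq/nose",t3)]:
        if len(t)>3: print(n,nm,len(t),t.min(0).round(4),t.max(0).round(4),np.median(t,0).round(4))
    c=P[(P[:,0]>.45)&(P[:,0]<.65)&(P[:,1]>.1)&(P[:,1]<.28)&(P[:,2]>.006)]
    for lo,hi in [(.006,.013),(.025,.033),(.04,.07)]:
        q=c[(c[:,2]>lo)&(c[:,2]<hi)]
        if len(q)>3: print(n,"crank",lo,len(q),q.min(0).round(3),q.max(0).round(3),np.median(q,0).round(4), cv2.minAreaRect(q[:,:2].astype(np.float32)*1000))
    # zoom pictures
w=dict(np.load("wrist.npz"))["frame"][:,:,::-1]; s=dict(np.load("side.npz"))["frame"][:,:,::-1];c=dict(np.load("scene.npz"))["frame"][:,:,::-1]
r=lambda im:cv2.resize(im,(400,300),interpolation=cv2.INTER_CUBIC)
o=np.vstack([np.hstack([r(w[190:295,115:255]),r(s[225:300,245:345])]),np.hstack([r(c[120:195,235:335]),r(c[190:250,190:270])])])
cv2.imwrite("pics/z1.png",o)
```

```text
scene 0.48 144 y -0.147 -0.104 z 0.277 0.312
scene 0.52 124 y -0.164 -0.126 z 0.283 0.316
scene 0.56 117 y -0.184 -0.145 z 0.288 0.321
scene 0.6 77 y -0.2 -0.162 z 0.294 0.324
scene 0.64 43 y -0.218 -0.181 z 0.299 0.324
scene 0.68 67 y -0.233 -0.203 z 0.296 0.321
scene 0.72 59 y -0.256 -0.22 z 0.299 0.324
scene 0.76 69 y -0.277 -0.238 z 0.3 0.343
scene 0.8 64 y -0.296 -0.254 z 0.305 0.361
scene 0.84 43 y -0.326 -0.273 z 0.308 0.332
scene 0.88 28 y -0.318 -0.29 z 0.307 0.337
scene gear 437 [ 0.4956 -0.1371  0.047 ] [ 0.7379 -0.0567  0.053 ] [ 0.5484 -0.0872  0.05  ]
scene collar 63 [ 0.5153 -0.1125  0.0551] [ 0.5568 -0.076   0.0609] [ 0.5321 -0.0891  0.059 ]
scene sq/nose 38 [ 0.5265 -0.1018  0.0663] [ 0.545  -0.0857  0.0834] [ 0.5342 -0.0921  0.0737]
scene crank 0.006 89 [0.451 0.114 0.006] [0.649 0.234 0.013] [0.5444 0.1909 0.0098] ((555.4298095703125, 178.51797485351562), (104.24203491210938, 198.7588653564453), 82.70160675048828)
scene crank 0.025 78 [0.525 0.155 0.025] [0.578 0.232 0.033] [0.5532 0.185  0.0303] ((550.9340209960938, 196.9163055419922), (31.37958526611328, 82.15222
[... 1338 characters left out ...]
9 0.226 0.055] [0.5559 0.1707 0.0493] ((547.1480712890625, 191.28118896484375), (25.489849090576172, 76.80168151855469), 36.009700775146484)
wrist crank 0.006 94 [0.45  0.138 0.006] [0.585 0.199 0.013] [0.5712 0.1621 0.0089] ((516.7744140625, 155.20803833007812), (131.19107055664062, 51.64415740966797), 31.498889923095703)
wrist crank 0.025 329 [0.543 0.152 0.025] [0.585 0.192 0.033] [0.5723 0.1655 0.0293] ((564.6218872070312, 172.11521911621094), (32.239627838134766, 31.199495315551758), 32.56206130981445)
wrist crank 0.04 660 [0.549 0.158 0.04 ] [0.579 0.187 0.054] [0.5657 0.1709 0.0511] ((563.8903198242188, 172.95355224609375), (24.255327224731445, 25.148910522460938), 31.196857452392578)
```

View pics/z1.png

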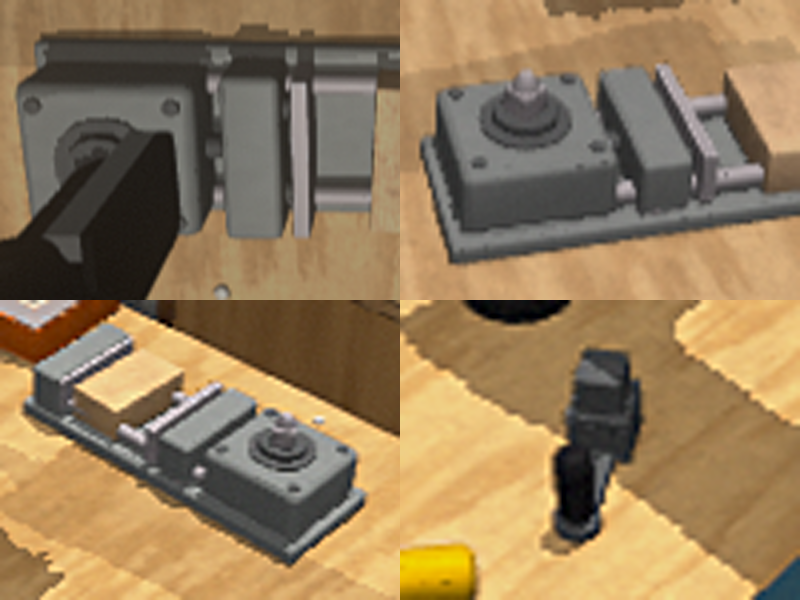

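The zoomed picture shows the spindle (about (525,85) in the top-right panel) clear of everything, the pad loose in front of the carriage with a gap to the block, and the crank hub with its handle towards +y. The bar passes only about 38 mm from the spindle axis at z≈0.3, so the tool will have to lean towards +y. I'll move for a close wrist view of the spindle.

Request:
{"api": "drive_tool", "payload": {
  "rows": [
    {"offset": [-0.1, -0.3, 0], "rotation": [0, 0, 0], "claw": 1},
    {"offset": [-0.2, -0.6, 0.1], "rotation": [0, 0, 0], "claw": 1},
    {"offset": [-0.33, -0.93, 0.27], "rotation": [0, 0, 0], "claw": 1},
    {"offset": [-0.33, -0.93, 0.27], "rotation": [0, 0, 0], "claw": 1},
    {"offset": [-0.33, -0.93, 0.27], "rotation": [0, 0, 0], "claw": 1},
    {"offset": [-0.33, -0.93, 0.27], "rotation": [0, 0, 0], "claw": 1},
    {"offset": [-0.33, -0.93, 0.27], "rotation": [0, 0, 0], "claw": 1}
  ]
}}

```text
clock: 0.73
tcp_pos: [0.5364, -0.0492, 0.1913]
orientation: [2.221, 2.221, 0.002]
contact_force: [0.9, -0.2, 0.5]
grip_width: 0.0857
gripper_force: 0.0
```

Run:
```python
from h import *
d=grab_frame("wrist"); np.savez("w1.npz",**d); W=cloud(d); f=d["frame"][:,:,::-1]
print("optical axis",d["R"][2], -d["R"].T@d["t"])
P=W.reshape(-1,3); g=P[(P[:,0]>.42)&(P[:,0]<.78)&(P[:,1]<-.03)&(P[:,1]>-.2)]
for nm,lo,hi in [("gear/jaws",.047,.053),("collar",.055,.061),("sqtop",.069,.075),("nose",.077,.085)]:
    t=g[(g[:,2]>lo)&(g[:,2]<hi)&((abs(g[:,0]-.535)<.03) | (nm=="gear/jaws"))]
    if len(t)>3: print(nm,len(t),t.min(0).round(4),t.max(0).round(4),np.median(t,0).round(4))
f_=192/np.tan(np.radians(d["vfov"])/2)
c=d["R"]@np.array([.535,-.098,.072])+d["t"]; u,v=int(c[0]/c[2]*f_+d["cx"]),int(c[1]/c[2]*f_+d["cy"]); print(u,v)
z=cv2.resize(f[max(v-25,0):v+25,max(u-33,0):u+33],(396,300),interpolation=cv2.INTER_CUBIC)
cv2.imwrite("pics/w1.png",np.hstack([cv2.resize(f,(400,300)),z]))
```

```text
optical axis [ 0.0027996  -0.26927959 -0.96305798] [0.53590288 0.01825316 0.33365772]
gear/jaws 3591 [ 0.4962 -0.1379  0.047 ] [ 0.7361 -0.0584  0.053 ] [ 0.5373 -0.0903  0.0496]
collar 413 [ 0.5196 -0.1132  0.0551] [ 0.5516 -0.0798  0.0608] [ 0.5361 -0.091   0.0576]
sqtop 110 [ 0.5256 -0.1074  0.0693] [ 0.5467 -0.0861  0.0749] [ 0.5361 -0.0928  0.0714]
nose 72 [ 0.531  -0.1017  0.077 ] [ 0.5413 -0.0922  0.0808] [ 0.5356 -0.0962  0.0789]
255 232
```

View pics/w1.png

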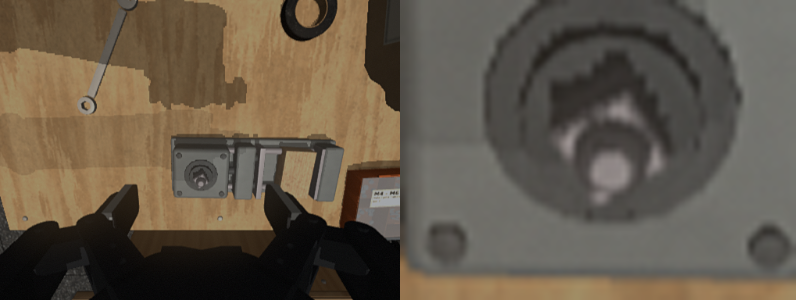

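The wrist view shows the spindle at zoom (605,170), with the square clearly turned relative to the clamp (corners near (615,50), (550,120), (665,160)). I'll fit the angle from depth.

Run:
```python
from h import *
d=dict(np.load("w1.npz")); P=cloud(d).reshape(-1,3); C=np.array([.5357,-.0968])
g=P[(np.hypot(*(P[:,:2]-C).T)<.0135)]
for lo,hi in [(.062,.0735),(.069,.0735),(.070,.073)]:
    q=g[(g[:,2]>lo)&(g[:,2]<hi)]
    print(lo,len(q),cv2.minAreaRect((q[:,:2]*1000).astype(np.float32)))
# robust: angle/centre minimising outside distance with size 16
from scipy.optimize import minimize
q=g[(g[:,2]>.063)&(g[:,2]<.0735)][:,:2]-C
def cost(p,a):
    r=(q-p)@np.array([[np.cos(a),-np.sin(a)],[np.sin(a),np.cos(a)]]); m=np.abs(r).max(1)
    side=g[(g[:,2]>.063)&(g[:,2]<.0735)][:,2]<.070
    return np.mean(np.where(side,np.abs(m-.008),np.maximum(m-.008,0)))*1e3
for a in range(0,90,6):
    r=minimize(lambda p:cost(p,np.radians(a)),[0,0],method="Nelder-Mead"); print(a,round(r.fun,3),(r.x*1e3).round(1))
# clamp axis angle, jaws: profile along clamp x at tops
t=P[(abs(P[:,2]-.05)<.004)&(P[:,0]>.48)&(P[:,0]<.585)&(P[:,1]<-.05)&(P[:,1]>-.15)]
print("gear rect",cv2.minAreaRect((t[:,:2]*1000).astype(np.float32)))
for y in (-.08,-.09):
    s=P[(abs(P[:,1]-y)<.004)&(P[:,0]>.57)&(P[:,0]<.78)]; s=s[np.argsort(s[:,0])]
    print([(round((a-.5357)*1e3,1),round(b*1e3)) for a,b in s[::6][:,[0,2]]])
```

```text
0.062 148 ((535.8202514648438, -96.87395477294922), (16.28880500793457, 16.553146362304688), 32.01226806640625)
0.069 97 ((535.885498046875, -96.96708679199219), (16.31361198425293, 16.282283782958984), 31.17109489440918)
0.07 80 ((535.7681884765625, -96.93807983398438), (15.618432998657227, 16.148656845092773), 30.90704917907715)
0 0.746 [0.  0.8]
6 0.654 [0.3 0.6]
12 0.54 [0.2 0.1]
18 0.399 [0.1 0. ]
24 0.248 [ 0.  -0.2]
30 0.086 [ 0.1 -0.3]
36 0.143 [ 0.2 -0.3]
42 0.285 [ 0.1 -0.1]
48 0.409 [0.2 0.2]
54 0.525 [0.2 0.2]
60 0.636 [0.2 0.2]
66 0.724 [0.3 0.7]
72 0.795 [0.3 0.5]
78 0.817 [0.3 0.5]
84 0.801 [0.5 0.4]
gear rect ((535.8973999023438, -96.51970672607422), (76.11783599853516, 80.42694091796875), 88.8133316040039)
[(np.float64(34.7), 50), (np.float64(35.0), 49), (np.float64(36.1), 49), (np.float64(37.3), 48), (np.float64(38.3), 49), (np.float64(39.5), 48), (np.float64(40.8), 45), (np.float64(46.5), 12), (np.float64(47.7), 12), (np.float64(48.9), 13), (np.float64(50.2), 11), (np.float64(51.2), 22), (np.float64(51.3), 37), (np.float64(51.4), 28), (np.float64(51.5), 11), (np.fl
[... 7262 characters left out ...]
 45), (np.float64(180.4), 45), (np.float64(181.8), 46), (np.float64(182.5), 46), (np.float64(183.5), 47), (np.float64(184.7), 47), (np.float64(186.1), 46), (np.float64(187.0), 46), (np.float64(188.0), 47), (np.float64(189.3), 46), (np.float64(190.7), 46), (np.float64(191.9), 45), (np.float64(192.8), 44), (np.float64(193.7), 46), (np.float64(194.3), 45), (np.float64(196.1), 45), (np.float64(196.9), 47), (np.float64(197.8), 45), (np.float64(199.0), 45), (np.float64(199.7), 46), (np.float64(201.3), 45), (np.float64(203.1), 44), (np.float64(235.3), 1), (np.float64(237.1), 0), (np.float64(238.5), -1), (np.float64(239.7), -1), (np.float64(240.9), 0), (np.float64(242.3), 0), (np.float64(243.5), 0)]
```

The carriage is at 65.2 mm (contact at 100.5, target about 102.2, so ≈2.47 turns). The spindle is at (0.5357,-0.0968) with its square at ≈31.5° mod 90, which matches the crank's present yaw of about 121.5°. Next I'll look over the crank from closer.

Request:
{"api": "drive_tool", "payload": {
  "rows": [
    {"offset": [0.27, 0.1, 0], "rotation": [0, 0, 0], "claw": 1},
    {"offset": [0.54, 0.2, 0], "rotation": [0, 0, 0], "claw": 1},
    {"offset": [0.8, 0.2, 0], "rotation": [0, 0, 0], "claw": 1},
    {"offset": [1, 0.2, 0], "rotation": [0, 0, 0], "claw": 1},
    {"offset": [1, 0.2, 0], "rotation": [0, 0, 0], "claw": 1},
    {"offset": [1, 0.2, 0], "rotation": [0, 0, 0], "claw": 1}
  ]
}}

```text
clock: 1.28
tcp_pos: [0.5664, 0.1042, 0.191]
orientation: [-2.215, -2.228, -0.002]
contact_force: [0.5, -1.1, 0.2]
grip_width: 0.0853
gripper_force: 0.0
```

```bash
cat >> h.py <<'E'
from scipy.spatial.transform import Rotation as Rn
def goal(yaw_deg,tilt_deg):
    """tool x at yaw, z down, top leaned towards tool x by tilt"""
    a=np.radians(yaw_deg); x=np.array([np.cos(a),np.sin(a),0]); z=np.array([0,0,-1.]); y=np.cross(z,x)
    R=np.column_stack([x,y,z]); return Rn.from_rotvec(np.cross([0,0,1.],x)*np.radians(tilt_deg))*Rn.from_matrix(R)
def rel(pos,Rg,p0,R0):
    return (R0.inv().apply(np.array(pos)-p0)/.15).round(4),((R0.inv()*Rg).as_rotvec()/2).round(4)
E
python3 - <<'E'
from h import *
d=grab_frame("wrist"); np.savez("w2.npz",**d); P=cloud(d).reshape(-1,3)
c=P[(P[:,0]>.48)&(P[:,0]<.62)&(P[:,1]>.12)&(P[:,1]<.26)]
for lo,hi in [(.045,.051),(.036,.051),(.027,.032),(.006,.0115),(.05,.056)]:
    q=c[(c[:,2]>lo)&(c[:,2]<hi)]; 
    if lo>.04 or lo==.036 or lo==.027: pass
    for nm,qq in (("hub",q[np.hypot(q[:,0]-.5645,q[:,1]-.1725)<.028]),("hnd",q[np.hypot(q[:,0]-.534,q[:,1]-.223)<.016])):
        if len(qq)>5: print(lo,nm,len(qq),cv2.minAreaRect((qq[:,:2]*1000).astype(np.float32)),np.median(qq[:,2]).round(4))
print("bench",np.nanmedian(P[abs(P[:,2])<.006][:,2])); o=get_obs(); print(o["clock"],o["tcp_pos"],o["orientation"])
p0=o["tcp_pos"];R0=Rn.from_rotvec(o["orientation"])
g=goal(121.5,15); print(g.as_matrix().round(3)); print(rel([.5645,.1725,.10],g,p0,R0))
E
```

```text
0.045 hub 171 ((563.5813598632812, 173.0485076904297), (23.8544864654541, 23.926170349121094), 31.71182632446289) 0.0503
0.045 hnd 151 ((533.6922607421875, 222.3941650390625), (18.830944061279297, 18.591102600097656), 18.30997085571289) 0.049
0.036 hub 171 ((563.5813598632812, 173.0485076904297), (23.8544864654541, 23.926170349121094), 31.71182632446289) 0.0503
0.036 hnd 185 ((533.6215209960938, 222.2996063232422), (18.79019546508789, 19.028358459472656), 48.336971282958984) 0.0481
0.027 hub 322 ((563.6629638671875, 173.0455780029297), (31.868141174316406, 31.862905502319336), 31.395519256591797) 0.0295
0.027 hnd 12 ((537.2783813476562, 215.75918579101562), (15.574325561523438, 3.895383358001709), 29.347553253173828) 0.0304
0.006 hub 138 ((552.270263671875, 191.94540405273438), (17.81776237487793, 9.677851676940918), 31.37063980102539) 0.0086
0.006 hnd 162 ((536.9708251953125, 216.7697296142578), (23.198137283325195, 17.999414443969727), 31.03989601135254) 0.0084
0.05 hub 518 ((563.5863037109375, 172.9587860107422), (22.893449783325195, 23.508028030395508), 31.46575164794922) 0.0515
0.05 hnd 227 ((533.723876953125, 222.3186798095703), (15.230525016784668, 15.54356575012207), 50.594642639160156) 0.052
bench -0.0004259555639768055
1.3333 [0.56641016 0.10159954 0.19094829] [2.21862578e+00 2.22353953e+00 8.83671900e-04]
[[-0.505  0.853  0.135]
 [ 0.824  0.522 -0.221]
 [-0.259 -0.    -0.966]]
(array([ 0.4727, -0.0121,  0.6063]), array([-0.0355, -0.1275, -0.2722]))
```

Request:
{"api": "drive_tool", "payload": {
  "rows": [
    {"offset": [0.15, -0.01, 0.2], "rotation": [-0.007, -0.025, -0.054], "claw": 1},
    {"offset": [0.3, -0.015, 0.4], "rotation": [-0.014, -0.05, -0.11], "claw": 1},
    {"offset": [0.476, -0.019, 0.6], "rotation": [-0.021, -0.076, -0.16], "claw": 1},
    {"offset": [0.476, -0.019, 0.6], "rotation": [-0.028, -0.1, -0.22], "claw": 1},
    {"offset": [0.476, -0.019, 0.6], "rotation": [-0.0355, -0.1275, -0.272], "claw": 1},
    {"offset": [0.476, -0.019, 0.6], "rotation": [-0.0355, -0.1275, -0.272], "claw": 1},
    {"offset": [0.476, -0.019, 0.6], "rotation": [-0.0355, -0.1275, -0.272], "claw": 1},
    {"offset": [0.476, -0.019, 0.6], "rotation": [-0.0355, -0.1275, -0.272], "claw": 1}
  ]
}}

```text
clock: 2.0
tcp_pos: [0.5638, 0.1702, 0.1015]
orientation: [1.432, 2.531, -0.187]
contact_force: [0.2, -0.5, -0.1]
grip_width: 0.0852
gripper_force: 0.0
```

```bash
cat >> h.py <<'E'
def to(*a):
    "to((pos,yaw,tilt),...) prints offsets from the present pose"
    o=get_obs(); p0=o["tcp_pos"];R0=Rn.from_rotvec(o["orientation"]); M=R0.as_matrix()
    print(round(o["clock"],2),p0.round(4),"yaw",np.degrees(np.arctan2(M[0,1],-M[1,1])).round(2)+180,"z",M[:,2].round(3),o["contact_force"].round(1),o["moment"].round(2),o["grip_width"])
    for pos,y,t in a: s,r=rel(pos,goal(y,t),p0,R0); print(s.tolist(),r.tolist())
E
python3 -c "
from h import *
C=(.5636,.1730)
to((C+(.06,),121.4,15),(C+(.012,),121.4,15))"
```

```text
2.0 [0.5638 0.1702 0.1015] yaw 301.01 z [ 0.134 -0.221 -0.966] [ 0.2 -0.5 -0.1] [ 0.16  0.13 -0.01] 0.08524611182705094
[0.0874, 0.008, 0.2627] [-0.0004, -0.0003, -0.0035]
[0.17, 0.0076, 0.5719] [-0.0004, -0.0003, -0.0035]
```

Request:
{"api": "drive_tool", "payload": {
  "rows": [
    {"offset": [0.087, 0.008, 0.263], "rotation": [0, 0, -0.0035], "claw": 1},
    {"offset": [0.13, 0.008, 0.42], "rotation": [0, 0, -0.0035], "claw": 1},
    {"offset": [0.17, 0.008, 0.572], "rotation": [0, 0, -0.0035], "claw": 1},
    {"offset": [0.17, 0.008, 0.572], "rotation": [0, 0, -0.0035], "claw": 1},
    {"offset": [0.17, 0.008, 0.572], "rotation": [0, 0, -0.0035], "claw": 0.5},
    {"offset": [0.17, 0.008, 0.572], "rotation": [0, 0, -0.0035], "claw": 0.3},
    {"offset": [0.17, 0.008, 0.572], "rotation": [0, 0, -0.0035], "claw": 0.1},
    {"offset": [0.17, 0.008, 0.572], "rotation": [0, 0, -0.0035], "claw": 0.1},
    {"offset": [0.17, 0.008, 0.572], "rotation": [0, 0, -0.0035], "claw": 0.1},
    {"offset": [0.17, 0.008, 0.572], "rotation": [0, 0, -0.0035], "claw": 0.1},
    {"offset": [0.17, 0.008, 0.572], "rotation": [0, 0, -0.0035], "claw": 0.1},
    {"offset": [0.17, 0.008, 0.572], "rotation": [0, 0, -0.0035], "claw": 0.1}
  ],
  "force": 60
}}

```text
clock: 3.0
tcp_pos: [0.5635, 0.175, 0.0131]
orientation: [1.416, 2.539, -0.186]
contact_force: [-2.3, -0.8, 6.2]
grip_width: 0.0306
gripper_force: 60.4
```

```bash
python3 -c "
from h import *
o=get_obs();print(o['gripper_force'])
to()
d=grab_frame('side');np.savez('s3.npz',**d);w=grab_frame('wrist')
cv2.imwrite('pics/g1.png',np.hstack([cv2.resize(d['frame'][150:240,190:310],(400,300)),cv2.resize(w['frame'],(400,300))])[:,:,::-1])"
```

```text
60.359646677970886
3.0 [0.5635 0.175  0.0131] yaw 301.71 z [ 0.136 -0.22  -0.966] [-2.3 -0.8  6.2] [-0.12  0.16 -0.09] 0.030555978683964688
```

View pics/g1.png

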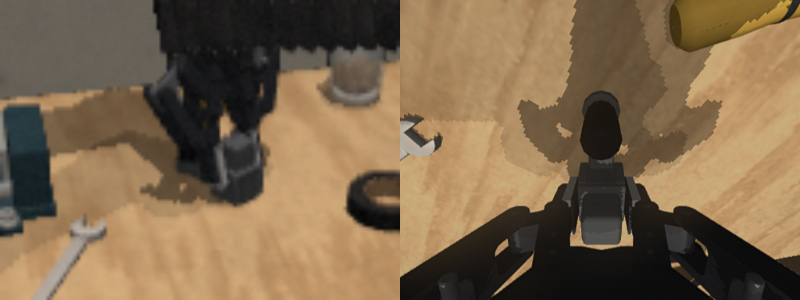

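The side crop shows the fingers on the hub, and in the wrist view at (605,190) the hub sits centred between the fingers with the handle behind it at (600,125). Lifting and carrying it over.

```bash
python3 -c "
from h import *
to(((.5635,.175,.06),121.7,15),((.5635,.175,.12),121.7,15),((.55,.07,.13),121.7,15))"
```

```text
3.1 [0.5635 0.1751 0.0131] yaw 301.72 z [ 0.136 -0.22  -0.966] [-1.1 -0.2  6.1] [-0.09  0.2  -0.07] 0.030411525616909404
[-0.0812, -0.0004, -0.3019] [0.0003, 0.0, 0.0001]
[-0.1847, -0.0002, -0.6883] [0.0003, 0.0, 0.0001]
[-0.7315, -0.4447, -0.611] [0.0003, 0.0, 0.0001]
```

Request:
{"api": "drive_tool", "payload": {
  "rows": [
    {"offset": [-0.03, 0, -0.1], "rotation": [0, 0, 0], "claw": 0.1},
    {"offset": [-0.081, 0, -0.302], "rotation": [0, 0, 0], "claw": 0.1},
    {"offset": [-0.13, 0, -0.5], "rotation": [0, 0, 0], "claw": 0.1},
    {"offset": [-0.185, 0, -0.688], "rotation": [0, 0, 0], "claw": 0.1},
    {"offset": [-0.3, -0.1, -0.67], "rotation": [0, 0, 0], "claw": 0.1},
    {"offset": [-0.45, -0.22, -0.65], "rotation": [0, 0, 0], "claw": 0.1},
    {"offset": [-0.6, -0.34, -0.63], "rotation": [0, 0, 0], "claw": 0.1},
    {"offset": [-0.73, -0.445, -0.611], "rotation": [0, 0, 0], "claw": 0.1},
    {"offset": [-0.73, -0.445, -0.611], "rotation": [0, 0, 0], "claw": 0.1},
    {"offset": [-0.73, -0.445, -0.611], "rotation": [0, 0, 0], "claw": 0.1}
  ]
}}

```text
clock: 3.93
tcp_pos: [0.5486, 0.0678, 0.1289]
orientation: [1.42, 2.538, -0.19]
contact_force: [1.0, 1.3, -2.8]
grip_width: 0.0309
gripper_force: 60.1
```

```bash
python3 -c "
from h import *
to(((.54,-.02,.13),121.5,15),((.5348,-.0953,.12),121.5,15),((.5348,-.0953,.105),121.5,15))
w=grab_frame('wrist');np.savez('w4.npz',**w);P=cloud(w).reshape(-1,3);t=get_obs()['tcp_pos']
for lo,hi in ((.03,.042),(.012,.02),(-.008,-.001)):
    q=P[(np.hypot(P[:,0]-t[0],P[:,1]-t[1])<.03)&(P[:,2]-t[2]>lo)&(P[:,2]-t[2]<hi)]
    if len(q)>5: print(lo,len(q),cv2.minAreaRect((q[:,:2]*1000).astype(np.float32)),np.median(q[:,2])-t[2])
h=P[(np.hypot(P[:,0]-t[0]+.03,P[:,1]-t[1]-.049)<.02)&(P[:,2]-t[2]>.02)]
print(len(h),(np.median(h,0)-t).round(4),h[:,2].max()-t[2])
"
```

```text
3.93 [0.5486 0.0678 0.1289] yaw 301.52 z [ 0.134 -0.222 -0.966] [ 1.   1.3 -2.8] [ 0.45  0.16 -0.02] 0.030911306414141776
[-0.4544, -0.3549, 0.1152] [-0.001, 0.0, 0.0005]
[-0.8328, -0.6468, 0.2862] [-0.001, 0.0, 0.0005]
[-0.8069, -0.6466, 0.3828] [-0.001, 0.0, 0.0005]
0.03 3406 ((546.5239868164062, 72.49581146240234), (45.95072555541992, 37.48798751831055), 32.695472717285156) 0.03798407077251603
0.012 1628 ((549.1798706054688, 67.91424560546875), (55.570556640625, 33.576988220214844), 31.30516815185547) 0.0165222117019051
-0.008 698 ((538.247314453125, 83.36172485351562), (31.929954528808594, 11.933635711669922), 31.991653442382812) -0.004254978003351839
4806 [-0.0302  0.0434  0.0395] 0.09469572517925756
```

Request:
{"api": "drive_tool", "payload": {
  "rows": [
    {"offset": [-0.15, -0.12, 0.04], "rotation": [0, 0, 0], "claw": 0.1},
    {"offset": [-0.3, -0.24, 0.08], "rotation": [0, 0, 0], "claw": 0.1},
    {"offset": [-0.454, -0.355, 0.115], "rotation": [0, 0, 0], "claw": 0.1},
    {"offset": [-0.6, -0.46, 0.18], "rotation": [0, 0, 0], "claw": 0.1},
    {"offset": [-0.72, -0.56, 0.24], "rotation": [0, 0, 0], "claw": 0.1},
    {"offset": [-0.833, -0.647, 0.286], "rotation": [0, 0, 0], "claw": 0.1},
    {"offset": [-0.833, -0.647, 0.286], "rotation": [0, 0, 0], "claw": 0.1},
    {"offset": [-0.833, -0.647, 0.286], "rotation": [0, 0, 0], "claw": 0.1},
    {"offset": [-0.833, -0.647, 0.286], "rotation": [0, 0, 0], "claw": 0.1}
  ]
}}

```text
clock: 4.73
tcp_pos: [0.5365, -0.0915, 0.1195]
orientation: [1.413, 2.542, -0.187]
contact_force: [0.2, 0.9, -2.9]
grip_width: 0.0307
gripper_force: 60.2
```

```bash
python3 -c "
from h import *
to(*[((.5348,-.0953,z),121.5,15) for z in (.105,.095,.088,.080,.071)])
"
```

```text
4.73 [ 0.5365 -0.0915  0.1195] yaw 301.84000000000003 z [ 0.135 -0.22  -0.966] [ 0.2  0.9 -2.9] [0.34 0.17 0.04] 0.030733121827832804
[0.0101, -0.0226, 0.0972] [0.0002, -0.0004, 0.0031]
[0.0273, -0.0225, 0.1616] [0.0002, -0.0004, 0.0031]
[0.0393, -0.0224, 0.2067] [0.0002, -0.0004, 0.0031]
[0.0531, -0.0224, 0.2582] [0.0002, -0.0004, 0.0031]
[0.0685, -0.0223, 0.3162] [0.0002, -0.0004, 0.0031]
```

Request:
{"api": "drive_tool", "payload": {
  "rows": [
    {"offset": [0, 0, 0], "rotation": [0, 0, 0], "claw": 0.1},
    {"offset": [0, 0, 0], "rotation": [0, 0, 0], "claw": 0.1},
    {"offset": [0, 0, 0], "rotation": [0, 0, 0], "claw": 0.1},
    {"offset": [0, 0, 0], "rotation": [0, 0, 0], "claw": 0.1}
  ]
}}

```text
clock: 5.07
tcp_pos: [0.5359, -0.0925, 0.1194]
orientation: [1.414, 2.542, -0.189]
contact_force: [-0.4, -0.3, -2.8]
grip_width: 0.031
gripper_force: 60.2
```

```bash
python3 -c "
from h import *
to(*[((.5348,-.0953,z),121.5,15) for z in (.105,.095,.088,.080,.071)])
"
```

```text
5.07 [ 0.5359 -0.0925  0.1194] yaw 301.81 z [ 0.134 -0.221 -0.966] [-0.4 -0.3 -2.8] [0.29 0.21 0.  ] 0.030951932535068633
[0.0135, -0.016, 0.0958] [-0.0004, -0.0003, 0.0029]
[0.0307, -0.0159, 0.1602] [-0.0004, -0.0003, 0.0029]
[0.0428, -0.0158, 0.2053] [-0.0004, -0.0003, 0.0029]
[0.0566, -0.0156, 0.2569] [-0.0004, -0.0003, 0.0029]
[0.0721, -0.0155, 0.3148] [-0.0004, -0.0003, 0.0029]
```

Request:
{"api": "drive_tool", "payload": {
  "rows": [
    {"offset": [0.0, -0.016, 0.05], "rotation": [0, 0, 0.003], "claw": 0.1},
    {"offset": [0.0135, -0.016, 0.096], "rotation": [0, 0, 0.003], "claw": 0.1},
    {"offset": [0.0135, -0.016, 0.096], "rotation": [0, 0, 0.003], "claw": 0.1},
    {"offset": [0.0135, -0.016, 0.096], "rotation": [0, 0, 0.003], "claw": 0.1},
    {"offset": [0.0135, -0.016, 0.096], "rotation": [0, 0, 0.003], "claw": 0.1},
    {"offset": [0.0135, -0.016, 0.096], "rotation": [0, 0, 0.003], "claw": 0.1}
  ]
}}

```text
clock: 5.57
tcp_pos: [0.5348, -0.0961, 0.105]
orientation: [1.423, 2.536, -0.188]
contact_force: [-0.5, 0.0, -2.3]
grip_width: 0.0306
gripper_force: 60.1
```

```bash
python3 -c "
from h import *
to(*[((.5348,-.0953,z),121.5,15) for z in (.105,.095,.088,.080,.071)])
d=grab_frame('side');s=grab_frame('scene');w=grab_frame('wrist')
np.savez('s5.npz',**d);np.savez('c5.npz',**s);np.savez('w5.npz',**w)
cv2.imwrite('pics/f1.png',np.hstack([cv2.resize(d['frame'][180:285,230:370],(400,300)),cv2.resize(s['frame'][90:180,235:355],(400,300))])[:,:,::-1])
"
```

```text
5.57 [ 0.5348 -0.0961  0.105 ] yaw 301.4 z [ 0.134 -0.221 -0.966] [-0.5  0.  -2.3] [0.36 0.19 0.04] 0.030623204277432033
[0.0045, 0.0029, -0.0009] [-0.0005, -0.0001, -0.0008]
[0.0217, 0.0029, 0.0635] [-0.0005, -0.0001, -0.0008]
[0.0338, 0.0029, 0.1086] [-0.0005, -0.0001, -0.0008]
[0.0476, 0.003, 0.1601] [-0.0005, -0.0001, -0.0008]
[0.0631, 0.003, 0.2181] [-0.0005, -0.0001, -0.0008]
```

View pics/f1.png

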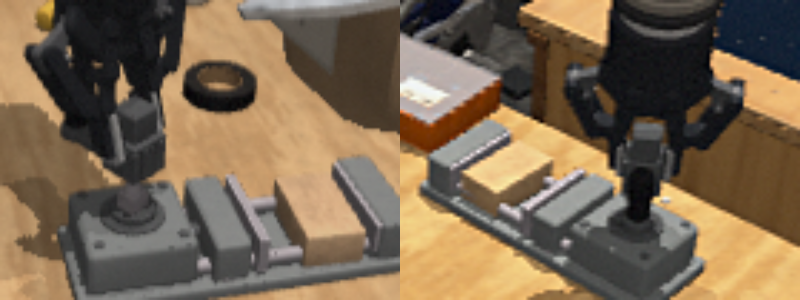

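In the side and scene crops the hub sits directly over the spindle nose at (135,180) and (640,215), clear of the bar. Lowering gently.

Request:
{"api": "drive_tool", "payload": {
  "rows": [
    {"offset": [0.008, 0.003, 0.016], "rotation": [0, 0, 0], "claw": 0.1},
    {"offset": [0.013, 0.003, 0.032], "rotation": [0, 0, 0], "claw": 0.1},
    {"offset": [0.017, 0.003, 0.048], "rotation": [0, 0, 0], "claw": 0.1},
    {"offset": [0.022, 0.003, 0.064], "rotation": [0, 0, 0], "claw": 0.1},
    {"offset": [0.026, 0.003, 0.08], "rotation": [0, 0, 0], "claw": 0.1},
    {"offset": [0.03, 0.003, 0.096], "rotation": [0, 0, 0], "claw": 0.1},
    {"offset": [0.034, 0.003, 0.109], "rotation": [0, 0, 0], "claw": 0.1},
    {"offset": [0.034, 0.003, 0.109], "rotation": [0, 0, 0], "claw": 0.1},
    {"offset": [0.034, 0.003, 0.109], "rotation": [0, 0, 0], "claw": 0.1}
  ]
}}

```text
clock: 6.47
tcp_pos: [0.5345, -0.0953, 0.0877]
orientation: [1.423, 2.536, -0.188]
contact_force: [-0.4, -1.0, -2.7]
grip_width: 0.0307
gripper_force: 60.2
```

```bash
python3 -c "
from h import *
to(*[((.5348,-.0953,z),121.5,15) for z in (.085,.082,.077,.074,.071)])
"
```

```text
6.47 [ 0.5345 -0.0953  0.0877] yaw 301.4 z [ 0.134 -0.221 -0.966] [-0.4 -1.  -2.7] [0.37 0.18 0.01] 0.030671559078461162
[0.0036, 0.0014, 0.0176] [-0.0007, -0.0003, -0.0007]
[0.0088, 0.0015, 0.0369] [-0.0007, -0.0003, -0.0007]
[0.0174, 0.0015, 0.0691] [-0.0007, -0.0003, -0.0007]
[0.0226, 0.0015, 0.0885] [-0.0007, -0.0003, -0.0007]
[0.0277, 0.0015, 0.1078] [-0.0007, -0.0003, -0.0007]
```

Request:
{"api": "drive_tool", "payload": {
  "rows": [
    {"offset": [0.002, 0.0015, 0.01], "rotation": [0, 0, 0], "claw": 0.1},
    {"offset": [0.005, 0.0015, 0.02], "rotation": [0, 0, 0], "claw": 0.1},
    {"offset": [0.007, 0.0015, 0.03], "rotation": [0, 0, 0], "claw": 0.1},
    {"offset": [0.01, 0.0015, 0.04], "rotation": [0, 0, 0], "claw": 0.1},
    {"offset": [0.012, 0.0015, 0.05], "rotation": [0, 0, 0], "claw": 0.1},
    {"offset": [0.012, 0.0015, 0.05], "rotation": [0, 0, 0], "claw": 0.1}
  ]
}}

```text
clock: 6.97
tcp_pos: [0.5347, -0.0954, 0.0798]
orientation: [1.423, 2.537, -0.189]
contact_force: [0.6, 0.1, -2.5]
grip_width: 0.0306
gripper_force: 60.2
```

```bash
python3 -c "
from h import *
to(*[((.5348,-.0953,z),121.5,15) for z in (.077,.074,.071)])
"
```

```text
6.97 [ 0.5347 -0.0954  0.0798] yaw 301.4 z [ 0.134 -0.221 -0.966] [ 0.6  0.1 -2.5] [ 0.29  0.2  -0.  ] 0.03060026065241552
[0.0048, 0.0007, 0.0179] [-0.0008, -0.0003, -0.0007]
[0.01, 0.0008, 0.0372] [-0.0008, -0.0003, -0.0007]
[0.0151, 0.0008, 0.0565] [-0.0008, -0.0003, -0.0007]
```

Already 5 mm down over the square with no force. I'll go on to the collar.

Request:
{"api": "drive_tool", "payload": {
  "rows": [
    {"offset": [0.003, 0.001, 0.01], "rotation": [0, 0, 0], "claw": 0.1},
    {"offset": [0.005, 0.001, 0.019], "rotation": [0, 0, 0], "claw": 0.1},
    {"offset": [0.008, 0.001, 0.028], "rotation": [0, 0, 0], "claw": 0.1},
    {"offset": [0.01, 0.001, 0.037], "rotation": [0, 0, 0], "claw": 0.1},
    {"offset": [0.012, 0.001, 0.045], "rotation": [0, 0, 0], "claw": 0.1},
    {"offset": [0.014, 0.001, 0.052], "rotation": [0, 0, 0], "claw": 0.1},
    {"offset": [0.014, 0.001, 0.052], "rotation": [0, 0, 0], "claw": 0.1},
    {"offset": [0.014, 0.001, 0.052], "rotation": [0, 0, 0], "claw": 0.1}
  ]
}}

```text
clock: 7.63
tcp_pos: [0.535, -0.0952, 0.072]
orientation: [1.423, 2.536, -0.188]
contact_force: [0.5, -0.6, -2.3]
grip_width: 0.0307
gripper_force: 60.2
```

```bash
python3 -c "
from h import *
to(*[((.5348,-.0953,z),121.5,15) for z in (.074,.071)])
"
```

```text
7.63 [ 0.535  -0.0952  0.072 ] yaw 301.4 z [ 0.134 -0.221 -0.966] [ 0.5 -0.6 -2.3] [ 0.32  0.21 -0.03] 0.030674340820440953
[-0.003, -0.0014, -0.013] [-0.0006, -0.0002, -0.0007]
[0.0021, -0.0014, 0.0063] [-0.0006, -0.0002, -0.0007]
```

The underside is within about 1 mm of the collar with no force. Releasing and backing off.

Request:
{"api": "drive_tool", "payload": {
  "rows": [
    {"offset": [0, 0, 0], "rotation": [0, 0, 0], "claw": 0.7},
    {"offset": [0, 0, 0], "rotation": [0, 0, 0], "claw": 0.7},
    {"offset": [0, 0, 0], "rotation": [0, 0, 0], "claw": 0.7},
    {"offset": [0, 0, 0], "rotation": [0, 0, 0], "claw": 0.7},
    {"offset": [0, 0, -0.1], "rotation": [0, 0, 0], "claw": 0.7},
    {"offset": [0, 0, -0.25], "rotation": [0, 0, 0], "claw": 0.7},
    {"offset": [0, 0, -0.4], "rotation": [0, 0, 0], "claw": 0.7},
    {"offset": [0, 0, -0.55], "rotation": [0, 0, 0], "claw": 0.7},
    {"offset": [0, 0, -0.55], "rotation": [0, 0, 0], "claw": 0.7},
    {"offset": [0, 0, -0.55], "rotation": [0, 0, 0], "claw": 0.7}
  ]
}}

```text
clock: 8.47
tcp_pos: [0.5249, -0.0767, 0.1531]
orientation: [1.422, 2.534, -0.185]
contact_force: [-0.6, -0.8, -0.1]
grip_width: 0.0596
gripper_force: 0.0
```

```bash
cat > crank.py <<'E'
from h import *
w=grab_frame("wrist"); P=cloud(w).reshape(-1,3)
def rect(c,r,lo,hi,nm):
    q=P[(np.hypot(P[:,0]-c[0],P[:,1]-c[1])<r)&(P[:,2]>lo)&(P[:,2]<hi)]
    if len(q)>5: print(nm,len(q),cv2.minAreaRect((q[:,:2]*1000).astype(np.float32)),np.median(q[:,2]).round(4))
E
python3 - <<'E'
from crank import *
C=(.5357,-.0968)
rect(C,.022,.1,.114,"grip top"); rect(C,.026,.083,.092,"hub top"); rect((.5054,-.0474),.018,.105,.116,"handle top"); rect((.5054,-.0474),.018,.06,.072,"arm")
u=np.array([0,np.sin(np.radians(25)),np.cos(np.radians(25))])
to(*[((.5054,-.0474+.019*u[1]*-1,z),90,25) for z in (.15,.078)])
E
```

```text
grip top 954 ((534.5349731445312, -95.93107604980469), (23.66827392578125, 24.17045021057129), 32.155555725097656) 0.1093
hub top 546 ((534.9967651367188, -96.19252014160156), (32.00531768798828, 32.12900161743164), 31.38775062561035) 0.0874
handle top 576 ((504.3503112792969, -46.66453170776367), (17.686330795288086, 17.536645889282227), 50.24517822265625) 0.1092
arm 267 ((502.8458557128906, -44.073333740234375), (23.016944885253906, 16.281633377075195), 32.77285385131836) 0.0659
8.52 [ 0.5241 -0.0771  0.1519] yaw 301.4 z [ 0.135 -0.221 -0.966] [ 0.3 -0.2 -0.4] [ 0.23  0.15 -0.01] 0.059684608810222944
[0.1852, -0.0311, -0.0362] [0.0938, -0.0851, 0.2578]
[0.3094, -0.0311, 0.4274] [0.0938, -0.0851, 0.2578]
```

The crank is home: hub top at 87.4 mm (58+30 expected) and level. Next the handle, at (0.5046,-0.0467), with the tool leaning 25° towards +y.

Run:
```python
from h import *
to(((.5046,-.0251,.1412),90,25))
```

```text
8.52 [ 0.5241 -0.0771  0.1519] yaw 301.4 z [ 0.135 -0.221 -0.966] [ 0.3 -0.2 -0.4] [ 0.23  0.15 -0.01] 0.059684608810222944
[0.3698, 0.0697, -0.0249] [0.0938, -0.0851, 0.2578]
```

Request:
{"api": "drive_tool", "payload": {
  "rows": [
    {"offset": [0.1, 0.02, -0.05], "rotation": [0.019, -0.017, 0.05], "claw": 0.45},
    {"offset": [0.2, 0.04, -0.05], "rotation": [0.038, -0.034, 0.1], "claw": 0.45},
    {"offset": [0.3, 0.06, -0.04], "rotation": [0.056, -0.05, 0.155], "claw": 0.45},
    {"offset": [0.37, 0.07, -0.025], "rotation": [0.075, -0.068, 0.206], "claw": 0.45},
    {"offset": [0.37, 0.07, -0.025], "rotation": [0.094, -0.085, 0.258], "claw": 0.45},
    {"offset": [0.37, 0.07, -0.025], "rotation": [0.094, -0.085, 0.258], "claw": 0.45},
    {"offset": [0.37, 0.07, -0.025], "rotation": [0.094, -0.085, 0.258], "claw": 0.45},
    {"offset": [0.37, 0.07, -0.025], "rotation": [0.094, -0.085, 0.258], "claw": 0.45},
    {"offset": [0.37, 0.07, -0.025], "rotation": [0.094, -0.085, 0.258], "claw": 0.45}
  ]
}}

```text
clock: 9.27
tcp_pos: [0.504, -0.0263, 0.141]
orientation: [1.981, 1.981, -0.441]
contact_force: [-0.3, -0.7, -0.8]
grip_width: 0.0383
gripper_force: 0.0
```

Run:
```python
from crank import *
rect((.5046,-.0467),.018,.105,.116,"handle top");rect((.535,-.0963),.026,.083,.092,"hub top")
to(((.5046,-.0400,.1095),90,25),((.5046,-.0547,.0778),90,25)); print(get_obs()["joints"].round(2))
```

```text
handle top 381 ((504.8436279296875, -45.625953674316406), (17.1706485748291, 16.569398880004883), 15.946293830871582) 0.1091
hub top 250 ((530.623779296875, -88.34468078613281), (32.14299011230469, 14.668901443481445), 29.117631912231445) 0.0873
9.32 [ 0.5041 -0.0263  0.1411] yaw 269.94 z [-0.002 -0.422 -0.906] [-0.2 -0.8 -0.7] [0.44 0.   0.  ] 0.038375042781748525
[0.0061, 0.0037, 0.2299] [-0.0008, -0.0001, -0.0002]
[0.0066, 0.004, 0.4629] [-0.0008, -0.0001, -0.0002]
[-0.43  0.38  0.12  2.05  0.47  0.92 -0.65]
```

Request:
{"api": "drive_tool", "payload": {
  "rows": [
    {"offset": [0.006, 0.004, 0.12], "rotation": [0, 0, 0], "claw": 0.45},
    {"offset": [0.006, 0.004, 0.23], "rotation": [0, 0, 0], "claw": 0.45},
    {"offset": [0.006, 0.004, 0.35], "rotation": [0, 0, 0], "claw": 0.45},
    {"offset": [0.006, 0.004, 0.463], "rotation": [0, 0, 0], "claw": 0.45},
    {"offset": [0.006, 0.004, 0.463], "rotation": [0, 0, 0], "claw": 0.45},
    {"offset": [0.006, 0.004, 0.463], "rotation": [0, 0, 0], "claw": 0.45},
    {"offset": [0.006, 0.004, 0.463], "rotation": [0, 0, 0], "claw": 0.3},
    {"offset": [0.006, 0.004, 0.463], "rotation": [0, 0, 0], "claw": 0.2},
    {"offset": [0.006, 0.004, 0.463], "rotation": [0, 0, 0], "claw": 0.1},
    {"offset": [0.006, 0.004, 0.463], "rotation": [0, 0, 0], "claw": 0.1},
    {"offset": [0.006, 0.004, 0.463], "rotation": [0, 0, 0], "claw": 0.1},
    {"offset": [0.006, 0.004, 0.463], "rotation": [0, 0, 0], "claw": 0.1}
  ],
  "force": 25
}}

```text
clock: 10.32
tcp_pos: [0.5053, -0.053, 0.0781]
orientation: [1.98, 1.98, -0.439]
contact_force: [-1.2, 2.0, 2.9]
grip_width: 0.0184
gripper_force: 24.7
```

```bash
cat > arc.py <<'E'
from h import *
import sys
def arc(a0,a1,n,hold=0,C=(.535,-.0965),r=.058,from_meas=False):
    "rows from commanded crank angle a0 to a1 (deg, world), tool yaw 90 tilt 25"
    R=goal(90,25); p=lambda a:np.array([C[0]+r*np.cos(np.radians(a)),C[1]+r*np.sin(np.radians(a)),0])
    out=[]
    for a in np.linspace(a0,a1,n+1)[1:]:
        s=R.inv().apply(p(a)-p(a0))/.15
        out.append('{"offset": [%.3f, %.3f, %.3f], "rotation": [0, 0, 0], "claw": 0.1}'%tuple(s))
    print("["+", ".join(out+[out[-1]]*hold)+"]")
E
python3 - <<'E'
from arc import *
to(); o=get_obs(); M=Rn.from_rotvec(o["orientation"]).as_matrix(); g=o["tcp_pos"]-.019*M[:,2]
print("grasp",g, o["gripper_force"]); v=g[:2]-[.535,-.0965]; print(np.hypot(*v),np.degrees(np.arctan2(v[1],v[0])))
arc(121.5,91.5,6,2)
E
```

```text
10.32 [ 0.5053 -0.053   0.0781] yaw 270.0 z [-0.    -0.422 -0.907] [-1.2  2.   2.9] [ 0.51  0.13 -0.09] 0.01837809981646634
grasp [ 0.50531307 -0.04497532  0.09531257] 24.71510317758657
0.05946517101381343 119.94922186353939
[{"offset": [0.015, 0.030, -0.007], "rotation": [0, 0, 0], "claw": 0.1}, {"offset": [0.027, 0.060, -0.013], "rotation": [0, 0, 0], "claw": 0.1}, {"offset": [0.037, 0.092, -0.017], "rotation": [0, 0, 0], "claw": 0.1}, {"offset": [0.045, 0.125, -0.021], "rotation": [0, 0, 0], "claw": 0.1}, {"offset": [0.049, 0.158, -0.023], "rotation": [0, 0, 0], "claw": 0.1}, {"offset": [0.052, 0.192, -0.024], "rotation": [0, 0, 0], "claw": 0.1}, {"offset": [0.052, 0.192, -0.024], "rotation": [0, 0, 0], "claw": 0.1}, {"offset": [0.052, 0.192, -0.024], "rotation": [0, 0, 0], "claw": 0.1}]
```

Request:
{"api": "drive_tool", "payload": {
  "rows": [
    {"offset": [0.015, 0.03, -0.007], "rotation": [0, 0, 0], "claw": 0.1},
    {"offset": [0.027, 0.06, -0.013], "rotation": [0, 0, 0], "claw": 0.1},
    {"offset": [0.037, 0.092, -0.017], "rotation": [0, 0, 0], "claw": 0.1},
    {"offset": [0.045, 0.125, -0.021], "rotation": [0, 0, 0], "claw": 0.1},
    {"offset": [0.049, 0.158, -0.023], "rotation": [0, 0, 0], "claw": 0.1},
    {"offset": [0.052, 0.192, -0.024], "rotation": [0, 0, 0], "claw": 0.1},
    {"offset": [0.052, 0.192, -0.024], "rotation": [0, 0, 0], "claw": 0.1},
    {"offset": [0.052, 0.192, -0.024], "rotation": [0, 0, 0], "claw": 0.1}
  ]
}}

```text
clock: 10.98
tcp_pos: [0.5344, -0.0446, 0.0776]
orientation: [1.98, 1.98, -0.44]
contact_force: [-1.4, 1.7, 3.9]
grip_width: 0.0183
gripper_force: 24.8
```

```bash
cat >> arc.py <<'E'
def stat():
    to(); o=get_obs(); M=Rn.from_rotvec(o["orientation"]).as_matrix(); g=o["tcp_pos"]-.019*M[:,2]
    v=g[:2]-[.535,-.0965]; print("grasp",g.round(4),"r",np.hypot(*v).round(4),"ang",np.degrees(np.arctan2(v[1],v[0])).round(1))
E
python3 - <<'E'
from arc import *
stat(); arc(91.5,1.5,18,2)
E
```

```text
10.98 [ 0.5344 -0.0446  0.0776] yaw 270.0 z [-0.001 -0.422 -0.906] [-1.4  1.7  3.9] [ 0.33  0.27 -0.17] 0.018275867078890916
grasp [ 0.5344 -0.0365  0.0948] r 0.06 ang 90.6
[{"offset": [-0.001, 0.034, 0.000], "rotation": [0, 0, 0], "claw": 0.1}, {"offset": [-0.004, 0.067, 0.002], "rotation": [0, 0, 0], "claw": 0.1}, {"offset": [-0.010, 0.100, 0.004], "rotation": [0, 0, 0], "claw": 0.1}, {"offset": [-0.018, 0.133, 0.008], "rotation": [0, 0, 0], "claw": 0.1}, {"offset": [-0.029, 0.164, 0.013], "rotation": [0, 0, 0], "claw": 0.1}, {"offset": [-0.042, 0.195, 0.020], "rotation": [0, 0, 0], "claw": 0.1}, {"offset": [-0.058, 0.224, 0.027], "rotation": [0, 0, 0], "claw": 0.1}, {"offset": [-0.076, 0.251, 0.035], "rotation": [0, 0, 0], "claw": 0.1}, {"offset": [-0.096, 0.276, 0.045], "rotation": [0, 0, 0], "claw": 0.1}, {"offset": [-0.118, 0.300, 0.055], "rotation": [0, 0, 0], "claw": 0.1}, {"offset": [-0.142, 0.321, 0.066], "rotation": [0, 0, 0], "claw": 0.1}, {"offset": [-0.167, 0.340, 0.078], "rotation": [0, 0, 0], "claw": 0.1}, {"offset": [-0.194, 0.356, 0.090], "rotation": [0, 0, 0], "claw": 0.1}, {"offset": [-0.222, 0.370, 0.103], "rotation": [0, 0, 0], "claw": 0.1}, {"offset": [-0.251, 0.381, 0.117], "rotation": [0, 0, 0], "claw": 0.1}, {"offset": [-0.280, 0.389, 0.131], "rotation": [0, 0, 0], "claw": 0.1}, {"offset": [-0.311, 0.394, 0.145], "rotation": [0, 0, 0], "claw": 0.1}, {"offset": [-0.341, 0.397, 0.159], "rotation": [0, 0, 0], "claw": 0.1}, {"offset": [-0.341, 0.397, 0.159], "rotation": [0, 0, 0], "claw": 0.1}, {"offset": [-0.341, 0.397, 0.159], "rotation": [0, 0, 0], "claw": 0.1}]
```

Forces stay under 5 N. Winding on.

Request:
{"api": "drive_tool", "payload": {
  "rows": [
    {"offset": [-0.001, 0.034, 0.0], "rotation": [0, 0, 0], "claw": 0.1},
    {"offset": [-0.004, 0.067, 0.002], "rotation": [0, 0, 0], "claw": 0.1},
    {"offset": [-0.01, 0.1, 0.004], "rotation": [0, 0, 0], "claw": 0.1},
    {"offset": [-0.018, 0.133, 0.008], "rotation": [0, 0, 0], "claw": 0.1},
    {"offset": [-0.029, 0.164, 0.013], "rotation": [0, 0, 0], "claw": 0.1},
    {"offset": [-0.042, 0.195, 0.02], "rotation": [0, 0, 0], "claw": 0.1},
    {"offset": [-0.058, 0.224, 0.027], "rotation": [0, 0, 0], "claw": 0.1},
    {"offset": [-0.076, 0.251, 0.035], "rotation": [0, 0, 0], "claw": 0.1},
    {"offset": [-0.096, 0.276, 0.045], "rotation": [0, 0, 0], "claw": 0.1},
    {"offset": [-0.118, 0.3, 0.055], "rotation": [0, 0, 0], "claw": 0.1},
    {"offset": [-0.142, 0.321, 0.066], "rotation": [0, 0, 0], "claw": 0.1},
    {"offset": [-0.167, 0.34, 0.078], "rotation": [0, 0, 0], "claw": 0.1},
    {"offset": [-0.194, 0.356, 0.09], "rotation": [0, 0, 0], "claw": 0.1},
    {"offset": [-0.222, 0.37, 0.103], "rotation": [0, 0, 0], "claw": 0.1},
    {"offset": [-0.251, 0.381, 0.117], "rotation": [0, 0, 0], "claw": 0.1},
    {"offset": [-0.28, 0.389, 0.131], "rotation": [0, 0, 0], "claw": 0.1},
    {"offset": [-0.311, 0.394, 0.145], "rotation": [0, 0, 0], "claw": 0.1},
    {"offset": [-0.341, 0.397, 0.159], "rotation": [0, 0, 0], "claw": 0.1},
    {"offset": [-0.341, 0.397, 0.159], "rotation": [0, 0, 0], "claw": 0.1}
  ]
}}

```text
clock: 12.57
tcp_pos: [0.5942, -0.1017, 0.078]
orientation: [1.981, 1.979, -0.438]
contact_force: [-0.1, 2.0, 4.9]
grip_width: 0.0187
gripper_force: 26.0
```

Run:
```python
from arc import *
stat(); arc(1.5,-148.5,20,0)
```

```text
12.57 [ 0.5942 -0.1017  0.078 ] yaw 269.97 z [ 0.    -0.422 -0.906] [-0.1  2.   4.9] [0.51 0.28 0.  ] 0.01870395709020789
grasp [ 0.5942 -0.0937  0.0952] r 0.0593 ang 2.7
[{"offset": [-0.046, -0.002, 0.021], "rotation": [0, 0, 0], "claw": 0.1}, {"offset": [-0.091, -0.011, 0.042], "rotation": [0, 0, 0], "claw": 0.1}, {"offset": [-0.135, -0.026, 0.063], "rotation": [0, 0, 0], "claw": 0.1}, {"offset": [-0.176, -0.047, 0.082], "rotation": [0, 0, 0], "claw": 0.1}, {"offset": [-0.215, -0.074, 0.100], "rotation": [0, 0, 0], "claw": 0.1}, {"offset": [-0.250, -0.106, 0.117], "rotation": [0, 0, 0], "claw": 0.1}, {"offset": [-0.282, -0.143, 0.131], "rotation": [0, 0, 0], "claw": 0.1}, {"offset": [-0.308, -0.185, 0.144], "rotation": [0, 0, 0], "claw": 0.1}, {"offset": [-0.329, -0.229, 0.154], "rotation": [0, 0, 0], "claw": 0.1}, {"offset": [-0.345, -0.277, 0.161], "rotation": [0, 0, 0], "claw": 0.1}, {"offset": [-0.355, -0.326, 0.166], "rotation": [0, 0, 0], "claw": 0.1}, {"offset": [-0.359, -0.376, 0.168], "rotation": [0, 0, 0], "claw": 0.1}, {"offset": [-0.358, -0.427, 0.167], "rotation": [0, 0, 0], "claw": 0.1}, {"offset": [-0.350, -0.477, 0.163], "rotation": [0, 0, 0], "claw": 0.1}, {"offset": [-0.336, -0.525, 0.157], "rotation": [0, 0, 0], "claw": 0.1}, {"offset": [-0.317, -0.571, 0.148], "rotation": [0, 0, 0], "claw": 0.1}, {"offset": [-0.293, -0.614, 0.136], "rotation": [0, 0, 0], "claw": 0.1}, {"offset": [-0.263, -0.653, 0.123], "rotation": [0, 0, 0], "claw": 0.1}, {"offset": [-0.230, -0.687, 0.107], "rotation": [0, 0, 0], "claw": 0.1}, {"offset": [-0.192, -0.716, 0.090], "rotation": [0, 0, 0], "claw": 0.1}]
```

Request:
{"api": "drive_tool", "payload": {
  "rows": [
    {"offset": [-0.046, -0.002, 0.021], "rotation": [0, 0, 0], "claw": 0.1},
    {"offset": [-0.091, -0.011, 0.042], "rotation": [0, 0, 0], "claw": 0.1},
    {"offset": [-0.135, -0.026, 0.063], "rotation": [0, 0, 0], "claw": 0.1},
    {"offset": [-0.176, -0.047, 0.082], "rotation": [0, 0, 0], "claw": 0.1},
    {"offset": [-0.215, -0.074, 0.1], "rotation": [0, 0, 0], "claw": 0.1},
    {"offset": [-0.25, -0.106, 0.117], "rotation": [0, 0, 0], "claw": 0.1},
    {"offset": [-0.282, -0.143, 0.131], "rotation": [0, 0, 0], "claw": 0.1},
    {"offset": [-0.308, -0.185, 0.144], "rotation": [0, 0, 0], "claw": 0.1}
  ]
}}

```text
clock: 13.23
tcp_pos: [0.5656, -0.1537, 0.0779]
orientation: [1.981, 1.979, -0.439]
contact_force: [4.1, -0.2, 1.8]
grip_width: 0.0181
gripper_force: 24.7
```

Run:
```python
from arc import *
stat()
d=grab_frame("side"); s=grab_frame("scene")
cv2.imwrite("pics/bar.png",np.hstack([cv2.resize(d["frame"][80:290,200:480],(400,300)),cv2.resize(s["frame"][20:185,200:420],(400,300))])[:,:,::-1])
arc(-58.5,-208.5,20)
```

```text
13.23 [ 0.5656 -0.1537  0.0779] yaw 269.95 z [-0.    -0.423 -0.906] [ 4.1 -0.2  1.8] [ 0.34 -0.98  0.43] 0.018137627912342646
grasp [ 0.5656 -0.1456  0.0951] r 0.0579 ang -58.1
[{"offset": [-0.021, -0.045, 0.010], "rotation": [0, 0, 0], "claw": 0.1}, {"offset": [-0.037, -0.092, 0.017], "rotation": [0, 0, 0], "claw": 0.1}, {"offset": [-0.047, -0.142, 0.022], "rotation": [0, 0, 0], "claw": 0.1}, {"offset": [-0.052, -0.192, 0.024], "rotation": [0, 0, 0], "claw": 0.1}, {"offset": [-0.050, -0.242, 0.023], "rotation": [0, 0, 0], "claw": 0.1}, {"offset": [-0.042, -0.292, 0.020], "rotation": [0, 0, 0], "claw": 0.1}, {"offset": [-0.028, -0.341, 0.013], "rotation": [0, 0, 0], "claw": 0.1}, {"offset": [-0.009, -0.387, 0.004], "rotation": [0, 0, 0], "claw": 0.1}, {"offset": [0.015, -0.429, -0.007], "rotation": [0, 0, 0], "claw": 0.1}, {"offset": [0.045, -0.468, -0.021], "rotation": [0, 0, 0], "claw": 0.1}, {"offset": [0.078, -0.503, -0.036], "rotation": [0, 0, 0], "claw": 0.1}, {"offset": [0.116, -0.532, -0.054], "rotation": [0, 0, 0], "claw": 0.1}, {"offset": [0.156, -0.555, -0.073], "rotation": [0, 0, 0], "claw": 0.1}, {"offset": [0.199, -0.573, -0.093], "rotation": [0, 0, 0], "claw": 0.1}, {"offset": [0.244, -0.584, -0.114], "rotation": [0, 0, 0], "claw": 0.1}, {"offset": [0.290, -0.589, -0.135], "rotation": [0, 0, 0], "claw": 0.1}, {"offset": [0.335, -0.587, -0.156], "rotation": [0, 0, 0], "claw": 0.1}, {"offset": [0.381, -0.578, -0.177], "rotation": [0, 0, 0], "claw": 0.1}, {"offset": [0.424, -0.563, -0.198], "rotation": [0, 0, 0], "claw": 0.1}, {"offset": [0.466, -0.542, -0.217], "rotation": [0, 0, 0], "claw": 0.1}]
```

View pics/bar.png

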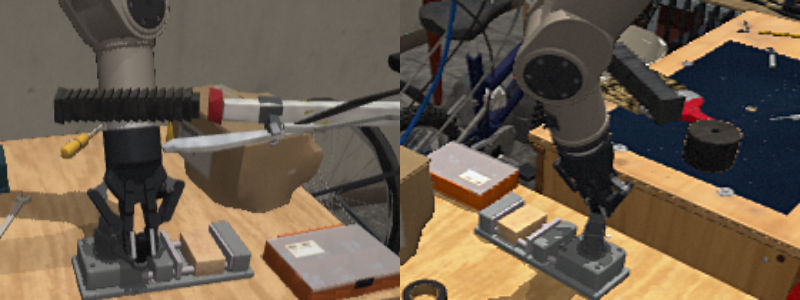

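The crops show the wrist flange passing close to the black bar grip, at about (130,110) left and (640,90) right. I'll measure the wrist radius there before going on.

Run:
```python
from h import *
o=get_obs(); M=Rn.from_rotvec(o["orientation"]).as_matrix(); g=o["tcp_pos"]-.019*M[:,2]; ax=-M[:,2]
bar=[]
for n in ("side","scene"):
    d=grab_frame(n); P=cloud(d).reshape(-1,3); P=P[~np.isnan(P[:,0])]
    b=P[(P[:,2]>.27)&(P[:,2]<.33)&(P[:,0]>.43)&(P[:,0]<.62)]; 
    # distance from bar line
    p0=np.array([.52,-.148,.30]); u=np.array([.08,-.037,.01]);u/=np.linalg.norm(u)
    D=np.linalg.norm(np.cross(P-p0,u),axis=1)
    s=(P-g)@ax; r=np.linalg.norm(np.cross(P-g,ax),axis=1)
    rob=(D>.026)&(s>.03)
    for a in np.arange(.05,.30,.02):
        m=rob&(abs(s-a)<.01)&(r<.12)
        if m.sum()>5: print(n,round(a,2),m.sum(),"r pctl",np.percentile(r[m],[50,90,100]).round(3),"minD",D[m].min().round(3))
```

```text
side 0.05 438 r pctl [0.029 0.051 0.058] minD 0.143
side 0.07 616 r pctl [0.031 0.059 0.065] minD 0.125
side 0.09 501 r pctl [0.026 0.041 0.054] minD 0.115
side 0.11 399 r pctl [0.037 0.039 0.04 ] minD 0.088
side 0.13 437 r pctl [0.038 0.039 0.041] minD 0.074
side 0.15 430 r pctl [0.037 0.039 0.041] minD 0.067
side 0.17 73 r pctl [0.032 0.034 0.036] minD 0.069
side 0.21 355 r pctl [0.038 0.039 0.042] minD 0.063
side 0.23 454 r pctl [0.038 0.039 0.041] minD 0.07
side 0.25 476 r pctl [0.038 0.041 0.043] minD 0.082
side 0.27 600 r pctl [0.043 0.051 0.056] minD 0.094
side 0.29 818 r pctl [0.051 0.059 0.066] minD 0.106
scene 0.05 107 r pctl [0.028 0.051 0.058] minD 0.157
scene 0.07 142 r pctl [0.049 0.062 0.066] minD 0.126
scene 0.09 120 r pctl [0.037 0.056 0.06 ] minD 0.116
scene 0.11 80 r pctl [0.036 0.037 0.039] minD 0.099
scene 0.13 153 r pctl [0.036 0.037 0.038] minD 0.085
scene 0.15 234 r pctl [0.035 0.037 0.038] minD 0.073
scene 0.17 111 r pctl [0.038 0.039 0.04 ] minD 0.063
scene 0.19 208 r pctl [0.037 0.039 0.04 ] minD 0.06
scene 0.21 181 r pctl [0.036 0.038 0.042] minD 0.069
scene 0.23 246 r pctl [0.036 0.042 0.052] minD 0.078
scene 0.25 178 r pctl [0.036 0.038 0.039] minD 0.088
scene 0.27 109 r pctl [0.046 0.051 0.055] minD 0.101
scene 0.29 253 r pctl [0.051 0.058 0.064] minD 0.135
```

The wrist radius is 40 mm, so at least 20 mm of clearance remains round the whole circle. Continuing.

Request:
{"api": "drive_tool", "payload": {
  "rows": [
    {"offset": [-0.021, -0.045, 0.01], "rotation": [0, 0, 0], "claw": 0.1},
    {"offset": [-0.037, -0.092, 0.017], "rotation": [0, 0, 0], "claw": 0.1},
    {"offset": [-0.047, -0.142, 0.022], "rotation": [0, 0, 0], "claw": 0.1},
    {"offset": [-0.052, -0.192, 0.024], "rotation": [0, 0, 0], "claw": 0.1},
    {"offset": [-0.05, -0.242, 0.023], "rotation": [0, 0, 0], "claw": 0.1},
    {"offset": [-0.042, -0.292, 0.02], "rotation": [0, 0, 0], "claw": 0.1},
    {"offset": [-0.028, -0.341, 0.013], "rotation": [0, 0, 0], "claw": 0.1},
    {"offset": [-0.009, -0.387, 0.004], "rotation": [0, 0, 0], "claw": 0.1},
    {"offset": [0.015, -0.429, -0.007], "rotation": [0, 0, 0], "claw": 0.1},
    {"offset": [0.045, -0.468, -0.021], "rotation": [0, 0, 0], "claw": 0.1},
    {"offset": [0.078, -0.503, -0.036], "rotation": [0, 0, 0], "claw": 0.1},
    {"offset": [0.116, -0.532, -0.054], "rotation": [0, 0, 0], "claw": 0.1},
    {"offset": [0.156, -0.555, -0.073], "rotation": [0, 0, 0], "claw": 0.1},
    {"offset": [0.199, -0.573, -0.093], "rotation": [0, 0, 0], "claw": 0.1},
    {"offset": [0.244, -0.584, -0.114], "rotation": [0, 0, 0], "claw": 0.1},
    {"offset": [0.29, -0.589, -0.135], "rotation": [0, 0, 0], "claw": 0.1},
    {"offset": [0.335, -0.587, -0.156], "rotation": [0, 0, 0], "claw": 0.1},
    {"offset": [0.381, -0.578, -0.177], "rotation": [0, 0, 0], "claw": 0.1},
    {"offset": [0.424, -0.563, -0.198], "rotation": [0, 0, 0], "claw": 0.1},
    {"offset": [0.466, -0.542, -0.217], "rotation": [0, 0, 0], "claw": 0.1}
  ]
}}

```text
clock: 15.1
tcp_pos: [0.4836, -0.0757, 0.0777]
orientation: [1.98, 1.979, -0.443]
contact_force: [5.4, -7.2, 2.1]
grip_width: 0.0186
gripper_force: 25.3
```

```bash
cat > jaw.py <<'E'
from h import *
def edges(n="side"):
    d=grab_frame(n); P=cloud(d).reshape(-1,3)
    for nm,lo,hi,zl,zh in (("carr",.045,.120,.040,.050),("fixed",.165,.215,.040,.050)):
        q=P[(P[:,0]-.5357>lo)&(P[:,0]-.5357<hi)&(P[:,2]>zl)&(P[:,2]<zh)&(P[:,1]>-.135)&(P[:,1]<-.06)]
        x=np.sort(q[:,0]-.5357)*1e3; 
        if len(x)<10: continue
        gaps=np.where(np.diff(x)>1.5)[0]; segs=np.split(x,gaps+1)
        print(n,nm,[(round(s[0],1),round(s[-1],1),len(s)) for s in segs if len(s)>8])
E
python3 - <<'E'
from arc import *; from jaw import edges
stat(); edges("side"); edges("scene"); edges("wrist")
arc(-208.5,-358.5,20)
E
```

```text
15.1 [ 0.4836 -0.0757  0.0777] yaw 269.96 z [-0.002 -0.424 -0.906] [ 5.4 -7.2  2.1] [-1.13 -1.21  0.51] 0.01864856385968051
grasp [ 0.4837 -0.0676  0.0949] r 0.0589 ang 150.6
side carr [(np.float64(63.9), np.float64(91.8), 302), (np.float64(96.5), np.float64(106.0), 105)]
side fixed [(np.float64(165.1), np.float64(168.1), 11), (np.float64(172.0), np.float64(204.1), 321)]
scene carr [(np.float64(62.9), np.float64(92.8), 166), (np.float64(97.2), np.float64(107.7), 64)]
scene fixed [(np.float64(171.0), np.float64(204.6), 165)]
wrist carr [(np.float64(62.8), np.float64(91.8), 3065), (np.float64(95.3), np.float64(106.0), 1223)]
[{"offset": [0.039, 0.027, -0.018], "rotation": [0, 0, 0], "claw": 0.1}, {"offset": [0.074, 0.059, -0.035], "rotation": [0, 0, 0], "claw": 0.1}, {"offset": [0.105, 0.096, -0.049], "rotation": [0, 0, 0], "claw": 0.1}, {"offset": [0.132, 0.138, -0.061], "rotation": [0, 0, 0], "claw": 0.1}, {"offset": [0.153, 0.183, -0.071], "rotation": [0, 0, 0], "claw": 0.1}, {"offset": [0.169, 0.230, -0.079], "rotation": [0, 0, 0], "claw": 0.1}, {"offset": [0.179, 0.279, -0.083], "
[... 271 characters left out ...]
0.478, -0.075], "rotation": [0, 0, 0], "claw": 0.1}, {"offset": [0.141, 0.524, -0.066], "rotation": [0, 0, 0], "claw": 0.1}, {"offset": [0.116, 0.567, -0.054], "rotation": [0, 0, 0], "claw": 0.1}, {"offset": [0.087, 0.606, -0.041], "rotation": [0, 0, 0], "claw": 0.1}, {"offset": [0.053, 0.640, -0.025], "rotation": [0, 0, 0], "claw": 0.1}, {"offset": [0.016, 0.669, -0.007], "rotation": [0, 0, 0], "claw": 0.1}, {"offset": [-0.025, 0.693, 0.012], "rotation": [0, 0, 0], "claw": 0.1}, {"offset": [-0.068, 0.711, 0.032], "rotation": [0, 0, 0], "claw": 0.1}, {"offset": [-0.112, 0.722, 0.052], "rotation": [0, 0, 0], "claw": 0.1}, {"offset": [-0.158, 0.726, 0.074], "rotation": [0, 0, 0], "claw": 0.1}]
```

Request:
{"api": "drive_tool", "payload": {
  "rows": [
    {"offset": [0.039, 0.027, -0.018], "rotation": [0, 0, 0], "claw": 0.1},
    {"offset": [0.074, 0.059, -0.035], "rotation": [0, 0, 0], "claw": 0.1},
    {"offset": [0.105, 0.096, -0.049], "rotation": [0, 0, 0], "claw": 0.1},
    {"offset": [0.132, 0.138, -0.061], "rotation": [0, 0, 0], "claw": 0.1},
    {"offset": [0.153, 0.183, -0.071], "rotation": [0, 0, 0], "claw": 0.1},
    {"offset": [0.169, 0.23, -0.079], "rotation": [0, 0, 0], "claw": 0.1},
    {"offset": [0.179, 0.279, -0.083], "rotation": [0, 0, 0], "claw": 0.1},
    {"offset": [0.183, 0.33, -0.085], "rotation": [0, 0, 0], "claw": 0.1},
    {"offset": [0.181, 0.38, -0.085], "rotation": [0, 0, 0], "claw": 0.1},
    {"offset": [0.174, 0.43, -0.081], "rotation": [0, 0, 0], "claw": 0.1},
    {"offset": [0.16, 0.478, -0.075], "rotation": [0, 0, 0], "claw": 0.1},
    {"offset": [0.141, 0.524, -0.066], "rotation": [0, 0, 0], "claw": 0.1},
    {"offset": [0.116, 0.567, -0.054], "rotation": [0, 0, 0], "claw": 0.1},
    {"offset": [0.087, 0.606, -0.041], "rotation": [0, 0, 0], "claw": 0.1},
    {"offset": [0.053, 0.64, -0.025], "rotation": [0, 0, 0], "claw": 0.1},
    {"offset": [0.016, 0.669, -0.007], "rotation": [0, 0, 0], "claw": 0.1},
    {"offset": [-0.025, 0.693, 0.012], "rotation": [0, 0, 0], "claw": 0.1},
    {"offset": [-0.068, 0.711, 0.032], "rotation": [0, 0, 0], "claw": 0.1},
    {"offset": [-0.112, 0.722, 0.052], "rotation": [0, 0, 0], "claw": 0.1},
    {"offset": [-0.158, 0.726, 0.074], "rotation": [0, 0, 0], "claw": 0.1}
  ]
}}

```text
clock: 16.92
tcp_pos: [0.594, -0.0982, 0.0774]
orientation: [1.978, 1.985, -0.435]
contact_force: [2.9, 4.0, 7.5]
grip_width: 0.0187
gripper_force: 26.7
```

Run:
```python
from arc import *; from jaw import edges
stat(); edges("side"); edges("wrist")
arc(-358.5,-508.5,20)
```

```text
16.92 [ 0.594  -0.0982  0.0774] yaw 270.19 z [ 0.001 -0.42  -0.908] [2.9 4.  7.5] [ 0.68 -0.27  0.3 ] 0.01868646642918453
grasp [ 0.594  -0.0902  0.0946] r 0.0593 ang 6.1
side carr [(np.float64(70.0), np.float64(98.2), 278), (np.float64(102.6), np.float64(111.6), 105)]
side fixed [(np.float64(165.0), np.float64(167.6), 9), (np.float64(171.5), np.float64(204.1), 321)]
wrist carr [(np.float64(69.7), np.float64(98.6), 3464), (np.float64(102.4), np.float64(111.8), 1202)]
wrist fixed [(np.float64(165.1), np.float64(166.9), 27), (np.float64(170.9), np.float64(203.6), 4576)]
[{"offset": [-0.046, -0.002, 0.021], "rotation": [0, 0, 0], "claw": 0.1}, {"offset": [-0.091, -0.011, 0.042], "rotation": [0, 0, 0], "claw": 0.1}, {"offset": [-0.135, -0.026, 0.063], "rotation": [0, 0, 0], "claw": 0.1}, {"offset": [-0.176, -0.047, 0.082], "rotation": [0, 0, 0], "claw": 0.1}, {"offset": [-0.215, -0.074, 0.100], "rotation": [0, 0, 0], "claw": 0.1}, {"offset": [-0.250, -0.106, 0.117], "rotation": [0, 0, 0], "claw": 0.1}, {"offset": [-0.282, -0.143, 0.131], "rotation": [0, 0, 0], "claw": 0.1}, {"offset": [-
[... 235 characters left out ...]
.166], "rotation": [0, 0, 0], "claw": 0.1}, {"offset": [-0.359, -0.376, 0.168], "rotation": [0, 0, 0], "claw": 0.1}, {"offset": [-0.358, -0.427, 0.167], "rotation": [0, 0, 0], "claw": 0.1}, {"offset": [-0.350, -0.477, 0.163], "rotation": [0, 0, 0], "claw": 0.1}, {"offset": [-0.336, -0.525, 0.157], "rotation": [0, 0, 0], "claw": 0.1}, {"offset": [-0.317, -0.571, 0.148], "rotation": [0, 0, 0], "claw": 0.1}, {"offset": [-0.293, -0.614, 0.136], "rotation": [0, 0, 0], "claw": 0.1}, {"offset": [-0.263, -0.653, 0.123], "rotation": [0, 0, 0], "claw": 0.1}, {"offset": [-0.230, -0.687, 0.107], "rotation": [0, 0, 0], "claw": 0.1}, {"offset": [-0.192, -0.716, 0.090], "rotation": [0, 0, 0], "claw": 0.1}]
```

Request:
{"api": "drive_tool", "payload": {
  "rows": [
    {"offset": [-0.046, -0.002, 0.021], "rotation": [0, 0, 0], "claw": 0.1},
    {"offset": [-0.091, -0.011, 0.042], "rotation": [0, 0, 0], "claw": 0.1},
    {"offset": [-0.135, -0.026, 0.063], "rotation": [0, 0, 0], "claw": 0.1},
    {"offset": [-0.176, -0.047, 0.082], "rotation": [0, 0, 0], "claw": 0.1},
    {"offset": [-0.215, -0.074, 0.1], "rotation": [0, 0, 0], "claw": 0.1},
    {"offset": [-0.25, -0.106, 0.117], "rotation": [0, 0, 0], "claw": 0.1},
    {"offset": [-0.282, -0.143, 0.131], "rotation": [0, 0, 0], "claw": 0.1},
    {"offset": [-0.308, -0.185, 0.144], "rotation": [0, 0, 0], "claw": 0.1},
    {"offset": [-0.329, -0.229, 0.154], "rotation": [0, 0, 0], "claw": 0.1},
    {"offset": [-0.345, -0.277, 0.161], "rotation": [0, 0, 0], "claw": 0.1},
    {"offset": [-0.355, -0.326, 0.166], "rotation": [0, 0, 0], "claw": 0.1},
    {"offset": [-0.359, -0.376, 0.168], "rotation": [0, 0, 0], "claw": 0.1},
    {"offset": [-0.358, -0.427, 0.167], "rotation": [0, 0, 0], "claw": 0.1},
    {"offset": [-0.35, -0.477, 0.163], "rotation": [0, 0, 0], "claw": 0.1},
    {"offset": [-0.336, -0.525, 0.157], "rotation": [0, 0, 0], "claw": 0.1},
    {"offset": [-0.317, -0.571, 0.148], "rotation": [0, 0, 0], "claw": 0.1},
    {"offset": [-0.293, -0.614, 0.136], "rotation": [0, 0, 0], "claw": 0.1},
    {"offset": [-0.263, -0.653, 0.123], "rotation": [0, 0, 0], "claw": 0.1},
    {"offset": [-0.23, -0.687, 0.107], "rotation": [0, 0, 0], "claw": 0.1},
    {"offset": [-0.192, -0.716, 0.09], "rotation": [0, 0, 0], "claw": 0.1}
  ]
}}

```text
clock: 18.68
tcp_pos: [0.4852, -0.1326, 0.0776]
orientation: [1.98, 1.98, -0.44]
contact_force: [4.5, -2.3, 5.3]
grip_width: 0.0183
gripper_force: 26.2
```

Run:
```python
from arc import *; from jaw import edges
stat(); edges("side"); edges("wrist")
arc(-508.5,-658.5,20)
```

```text
18.68 [ 0.4852 -0.1326  0.0776] yaw 269.98 z [-0.001 -0.423 -0.906] [ 4.5 -2.3  5.3] [-0.54 -1.02  0.37] 0.01830972366460003
grasp [ 0.4852 -0.1246  0.0948] r 0.0572 ang -150.6
side carr [(np.float64(76.5), np.float64(104.3), 296), (np.float64(108.8), np.float64(118.3), 105)]
side fixed [(np.float64(172.0), np.float64(203.6), 325)]
wrist carr [(np.float64(74.8), np.float64(104.1), 3593), (np.float64(107.4), np.float64(117.0), 323)]
[{"offset": [0.041, -0.024, -0.019], "rotation": [0, 0, 0], "claw": 0.1}, {"offset": [0.084, -0.041, -0.039], "rotation": [0, 0, 0], "claw": 0.1}, {"offset": [0.128, -0.052, -0.060], "rotation": [0, 0, 0], "claw": 0.1}, {"offset": [0.174, -0.057, -0.081], "rotation": [0, 0, 0], "claw": 0.1}, {"offset": [0.220, -0.055, -0.102], "rotation": [0, 0, 0], "claw": 0.1}, {"offset": [0.265, -0.046, -0.124], "rotation": [0, 0, 0], "claw": 0.1}, {"offset": [0.309, -0.031, -0.144], "rotation": [0, 0, 0], "claw": 0.1}, {"offset": [0.350, -0.010, -0.163], "rotation": [0, 0, 0], "claw": 0.1}, {"offset": [0.389, 0.017, -0.181], "rotation": [0, 0, 0], "claw": 0.1}, {"offset": [0.424, 0.049, -0.198], "rotation": [0, 0, 0], "claw": 0.1}, {"offset": [0.455, 0.086, -0.212], "rotation": [0, 0, 0], "claw": 0.1}, {"offset": [0.482, 0.128, -0.225], "rotation": [0, 0, 0], "claw": 0.1}, {"offset": [0.503, 0.172, -0.235], "rotation": [0, 0, 0], "claw": 0.1}, {"offset": [0.519, 0.220, -0.242], "rotation": [0, 0, 0], "claw": 0.1}, {"offset": [0.529, 0.269, -0.247], "rotation": [0, 0, 0], "claw": 0.1}, {"offset": [0.533, 0.320, -0.249], "rotation": [0, 0, 0], "claw": 0.1}, {"offset": [0.532, 0.370, -0.248], "rotation": [0, 0, 0], "claw": 0.1}, {"offset": [0.524, 0.420, -0.244], "rotation": [0, 0, 0], "claw": 0.1}, {"offset": [0.510, 0.468, -0.238], "rotation": [0, 0, 0], "claw": 0.1}, {"offset": [0.491, 0.514, -0.229], "rotation": [0, 0, 0], "claw": 0.1}]
```

Request:
{"api": "drive_tool", "payload": {
  "rows": [
    {"offset": [0.041, -0.024, -0.019], "rotation": [0, 0, 0], "claw": 0.1},
    {"offset": [0.084, -0.041, -0.039], "rotation": [0, 0, 0], "claw": 0.1},
    {"offset": [0.128, -0.052, -0.06], "rotation": [0, 0, 0], "claw": 0.1},
    {"offset": [0.174, -0.057, -0.081], "rotation": [0, 0, 0], "claw": 0.1},
    {"offset": [0.22, -0.055, -0.102], "rotation": [0, 0, 0], "claw": 0.1},
    {"offset": [0.265, -0.046, -0.124], "rotation": [0, 0, 0], "claw": 0.1},
    {"offset": [0.309, -0.031, -0.144], "rotation": [0, 0, 0], "claw": 0.1},
    {"offset": [0.35, -0.01, -0.163], "rotation": [0, 0, 0], "claw": 0.1},
    {"offset": [0.389, 0.017, -0.181], "rotation": [0, 0, 0], "claw": 0.1},
    {"offset": [0.424, 0.049, -0.198], "rotation": [0, 0, 0], "claw": 0.1},
    {"offset": [0.455, 0.086, -0.212], "rotation": [0, 0, 0], "claw": 0.1},
    {"offset": [0.482, 0.128, -0.225], "rotation": [0, 0, 0], "claw": 0.1},
    {"offset": [0.503, 0.172, -0.235], "rotation": [0, 0, 0], "claw": 0.1},
    {"offset": [0.519, 0.22, -0.242], "rotation": [0, 0, 0], "claw": 0.1},
    {"offset": [0.529, 0.269, -0.247], "rotation": [0, 0, 0], "claw": 0.1},
    {"offset": [0.533, 0.32, -0.249], "rotation": [0, 0, 0], "claw": 0.1},
    {"offset": [0.532, 0.37, -0.248], "rotation": [0, 0, 0], "claw": 0.1},
    {"offset": [0.524, 0.42, -0.244], "rotation": [0, 0, 0], "claw": 0.1},
    {"offset": [0.51, 0.468, -0.238], "rotation": [0, 0, 0], "claw": 0.1},
    {"offset": [0.491, 0.514, -0.229], "rotation": [0, 0, 0], "claw": 0.1}
  ]
}}

```text
clock: 20.45
tcp_pos: [0.5613, -0.05, 0.0767]
orientation: [1.981, 1.984, -0.443]
contact_force: [-3.8, 2.0, 8.5]
grip_width: 0.0188
gripper_force: 25.8
```

```bash
cat > jaw2.py <<'E'
from h import *
# x positions (mm, clamp frame) of sharp height edges in top-surface points, per camera; z band tops
def meas(d):
    P=cloud(d).reshape(-1,3); X=(P[:,0]-.5357)*1e3
    q=(P[:,2]>.037)&(P[:,2]<.050)&(P[:,1]>-.13)&(P[:,1]<-.065)&(X>43)&(X<215)
    rows=[]
    for y in np.arange(-.13,-.065,.005):
        x=np.sort(X[q&(abs(P[:,1]-y)<.0025)]); s=np.split(x,np.where(np.diff(x)>2.2)[0]+1)
        rows.append([(a[0],a[-1]) for a in s if len(a)>4])
    return rows
def summ(d):
    r=meas(d); c=[];f=[];p=[];b=[]
    for row in r:
        for a,e in row:
            if 24<e-a<32 and a<110: c.append((a+e)/2)
            elif 6.5<e-a<12 and a>80: p.append(e)
            elif 28<e-a<36 and a>165: f.append(a)
            elif 40<e-a<49: b.append((a,e))
    m=lambda v:(np.round(np.median(v,0),2),len(v)) if v else None
    return "carr",m(c),"padface",m(p),"block",m(b),"fixed",m(f)
E
python3 - <<'E'
from arc import *; from jaw2 import *
stat()
print(summ(dict(np.load("side.npz"))),summ(dict(np.load("scene.npz"))),summ(dict(np.load("w1.npz"))),sep="\n")
print("now",*[summ(grab_frame(n)) for n in ("side","scene","wrist")],sep="\n")
arc(-658.5,-718.5,10,2)
E
```

```text
20.45 [ 0.5613 -0.05    0.0767] yaw 270.04 z [-0.004 -0.422 -0.907] [-3.8  2.   8.5] [ 0.04  0.92 -0.31] 0.01882596450649682
grasp [ 0.5614 -0.042   0.0939] r 0.0606 ang 64.2
('carr', None, 'padface', (np.float64(154.57), 26), 'block', None, 'fixed', None)
('carr', None, 'padface', (np.float64(156.43), 2), 'block', None, 'fixed', None)
('carr', (np.float64(64.55), 13), 'padface', (np.float64(91.71), 13), 'block', (array([121.86, 166.31]), 12), 'fixed', (np.float64(171.92), 13))
now
('carr', None, 'padface', (np.float64(138.01), 43), 'block', None, 'fixed', None)
('carr', None, 'padface', (np.float64(182.58), 1), 'block', None, 'fixed', None)
('carr', (np.float64(95.92), 10), 'padface', (np.float64(123.49), 14), 'block', (array([126.68, 167.97]), 13), 'fixed', (np.float64(171.31), 13))
[{"offset": [-0.019, 0.035, 0.009], "rotation": [0, 0, 0], "claw": 0.1}, {"offset": [-0.041, 0.067, 0.019], "rotation": [0, 0, 0], "claw": 0.1}, {"offset": [-0.067, 0.096, 0.031], "rotation": [0, 0, 0], "claw": 0.1}, {"offset": [-0.095, 0.122, 0.044], "rotation": [0, 0, 0], "claw": 0.1}, {"offset": [-0.125, 0.145, 0.058], "rotation": [0, 0, 0], "claw": 0.1}, {"offset": [-0.157, 0.164, 0.073], "rotation": [0, 0, 0], "claw": 0.1}, {"offset": [-0.191, 0.180, 0.089], "rotation": [0, 0, 0], "claw": 0.1}, {"offset": [-0.226, 0.191, 0.105], "rotation": [0, 0, 0], "claw": 0.1}, {"offset": [-0.262, 0.199, 0.122], "rotation": [0, 0, 0], "claw": 0.1}, {"offset": [-0.299, 0.202, 0.139], "rotation": [0, 0, 0], "claw": 0.1}, {"offset": [-0.299, 0.202, 0.139], "rotation": [0, 0, 0], "claw": 0.1}, {"offset": [-0.299, 0.202, 0.139], "rotation": [0, 0, 0], "claw": 0.1}]
```

The carriage is now at ≈97.3 mm, with both the camera and the turn count agreeing. Another 60° stays short of contact.

Request:
{"api": "drive_tool", "payload": {
  "rows": [
    {"offset": [-0.019, 0.035, 0.009], "rotation": [0, 0, 0], "claw": 0.1},
    {"offset": [-0.041, 0.067, 0.019], "rotation": [0, 0, 0], "claw": 0.1},
    {"offset": [-0.067, 0.096, 0.031], "rotation": [0, 0, 0], "claw": 0.1},
    {"offset": [-0.095, 0.122, 0.044], "rotation": [0, 0, 0], "claw": 0.1},
    {"offset": [-0.125, 0.145, 0.058], "rotation": [0, 0, 0], "claw": 0.1},
    {"offset": [-0.157, 0.164, 0.073], "rotation": [0, 0, 0], "claw": 0.1},
    {"offset": [-0.191, 0.18, 0.089], "rotation": [0, 0, 0], "claw": 0.1},
    {"offset": [-0.226, 0.191, 0.105], "rotation": [0, 0, 0], "claw": 0.1},
    {"offset": [-0.262, 0.199, 0.122], "rotation": [0, 0, 0], "claw": 0.1},
    {"offset": [-0.299, 0.202, 0.139], "rotation": [0, 0, 0], "claw": 0.1},
    {"offset": [-0.299, 0.202, 0.139], "rotation": [0, 0, 0], "claw": 0.1},
    {"offset": [-0.299, 0.202, 0.139], "rotation": [0, 0, 0], "claw": 0.1}
  ]
}}

```text
clock: 21.6
tcp_pos: [0.594, -0.099, 0.0773]
orientation: [1.979, 1.983, -0.436]
contact_force: [2.2, 0.4, 5.9]
grip_width: 0.0186
gripper_force: 26.3
```

Run:
```python
from arc import *; from jaw2 import *
stat()
print("now",summ(grab_frame("wrist")),*meas(grab_frame("wrist"))[4:8],sep="\n")
arc(-718.5,-748.5,6,3);arc(-718.5,-773.5,11,3)
```

```text
21.6 [ 0.594  -0.099   0.0773] yaw 270.11 z [ 0.001 -0.42  -0.907] [2.2 0.4 5.9] [ 0.18 -0.28  0.22] 0.018564428338950383
grasp [ 0.594  -0.091   0.0945] r 0.0593 ang 5.4
now
('carr', (np.float64(98.51), 13), 'padface', (np.float64(125.91), 5), 'block', None, 'fixed', None)
[(np.float64(84.81550649940806), np.float64(111.67754249556883)), (np.float64(117.54086022528342), np.float64(125.68878896201075)), (np.float64(128.09868610984554), np.float64(202.41306758078238))]
[(np.float64(84.87247863993852), np.float64(111.99318586987172)), (np.float64(117.61740492858586), np.float64(125.79750729812767)), (np.float64(128.0834557744527), np.float64(203.08399341074545))]
[(np.float64(84.9549531711542), np.float64(112.04624805840857)), (np.float64(117.72410408200618), np.float64(202.87422196185167))]
[(np.float64(85.06629290789425), np.float64(112.20241991219604)), (np.float64(117.86060549018218), np.float64(125.83651622490865)), (np.float64(128.318822682161), np.float64(203.42850638064937))]
[{"offset": [-0.031, -0.001, 0.014], "rotation": [0, 0, 0], "claw": 0.1}, {"offset": [-0.061, -0.004, 0
[... 877 characters left out ...]
.069], "rotation": [0, 0, 0], "claw": 0.1}, {"offset": [-0.176, -0.047, 0.082], "rotation": [0, 0, 0], "claw": 0.1}, {"offset": [-0.203, -0.064, 0.094], "rotation": [0, 0, 0], "claw": 0.1}, {"offset": [-0.227, -0.084, 0.106], "rotation": [0, 0, 0], "claw": 0.1}, {"offset": [-0.250, -0.106, 0.117], "rotation": [0, 0, 0], "claw": 0.1}, {"offset": [-0.272, -0.130, 0.127], "rotation": [0, 0, 0], "claw": 0.1}, {"offset": [-0.291, -0.157, 0.136], "rotation": [0, 0, 0], "claw": 0.1}, {"offset": [-0.291, -0.157, 0.136], "rotation": [0, 0, 0], "claw": 0.1}, {"offset": [-0.291, -0.157, 0.136], "rotation": [0, 0, 0], "claw": 0.1}, {"offset": [-0.291, -0.157, 0.136], "rotation": [0, 0, 0], "claw": 0.1}]
```

Request:
{"api": "drive_tool", "payload": {
  "rows": [
    {"offset": [-0.031, -0.001, 0.014], "rotation": [0, 0, 0], "claw": 0.1},
    {"offset": [-0.061, -0.004, 0.028], "rotation": [0, 0, 0], "claw": 0.1},
    {"offset": [-0.091, -0.011, 0.042], "rotation": [0, 0, 0], "claw": 0.1},
    {"offset": [-0.12, -0.02, 0.056], "rotation": [0, 0, 0], "claw": 0.1},
    {"offset": [-0.149, -0.032, 0.069], "rotation": [0, 0, 0], "claw": 0.1},
    {"offset": [-0.176, -0.047, 0.082], "rotation": [0, 0, 0], "claw": 0.1},
    {"offset": [-0.203, -0.064, 0.094], "rotation": [0, 0, 0], "claw": 0.1},
    {"offset": [-0.227, -0.084, 0.106], "rotation": [0, 0, 0], "claw": 0.1},
    {"offset": [-0.25, -0.106, 0.117], "rotation": [0, 0, 0], "claw": 0.1},
    {"offset": [-0.272, -0.13, 0.127], "rotation": [0, 0, 0], "claw": 0.1},
    {"offset": [-0.291, -0.157, 0.136], "rotation": [0, 0, 0], "claw": 0.1},
    {"offset": [-0.291, -0.157, 0.136], "rotation": [0, 0, 0], "claw": 0.1},
    {"offset": [-0.291, -0.157, 0.136], "rotation": [0, 0, 0], "claw": 0.1},
    {"offset": [-0.291, -0.157, 0.136], "rotation": [0, 0, 0], "claw": 0.1}
  ]
}}

```text
clock: 22.87
tcp_pos: [0.5721, -0.1484, 0.0779]
orientation: [1.978, 1.981, -0.434]
contact_force: [7.0, -3.8, 2.7]
grip_width: 0.0189
gripper_force: 25.1
```

Run:
```python
from arc import *; from jaw2 import *
stat()
d=grab_frame("wrist");np.savez("w9.npz",**d)
print("now",summ(d),*meas(d)[3:9],sep="\n")
```

```text
22.87 [ 0.5721 -0.1484  0.0779] yaw 270.12 z [ 0.004 -0.421 -0.907] [ 7.  -3.8  2.7] [-0.38 -1.33  0.59] 0.018882777804526837
grasp [ 0.572  -0.1404  0.0951] r 0.0574 ang -49.9
now
('carr', (np.float64(100.61), 13), 'padface', (np.float64(126.99), 7), 'block', (array([119.  , 165.62]), 3), 'fixed', None)
[(np.float64(86.75626879467046), np.float64(114.01217627061877)), (np.float64(118.5635800846273), np.float64(126.70106379674063)), (np.float64(129.49615297572947), np.float64(185.8785574974222))]
[(np.float64(86.72377879484972), np.float64(114.44163031422983)), (np.float64(118.31089720004529), np.float64(126.98906599688387)), (np.float64(129.95836597816734), np.float64(182.37237806022011))]
[(np.float64(86.98327635187565), np.float64(114.22324272673723)), (np.float64(118.44006446232669), np.float64(127.44296373188513)), (np.float64(129.73776566693206), np.float64(179.91017059091152))]
[(np.float64(87.14562314719676), np.float64(114.06612155649643)), (np.float64(118.46486041762006), np.float64(178.3266550610101))]
[(np.float64(87.2353329332779), np.float64(114.40170487963108)), (np.float64(118.78065274998507), np.float64(174.99111536873323))]
[(np.float64(87.33797466829351), np.float64(114.42559659110863)), (np.float64(118.682095709836), np.float64(127.54749515758668)), (np.float64(129.76087738388952), np.float64(174.00642991631088))]
```

The carriage is at ≈101.9 mm, and the pad-to-carriage gap has closed by ≈1.3 mm (≈26–30 N). I'll add 8° for margin, then let go.

```bash
python3 -c "
from arc import *
arc(-773.5,-781.5,2,0)"
```

```text
[{"offset": [-0.014, -0.022, 0.006], "rotation": [0, 0, 0], "claw": 0.1}, {"offset": [-0.026, -0.045, 0.012], "rotation": [0, 0, 0], "claw": 0.1}]
```

Request:
{"api": "drive_tool", "payload": {
  "rows": [
    {"offset": [-0.014, -0.022, 0.006], "rotation": [0, 0, 0], "claw": 0.1},
    {"offset": [-0.026, -0.045, 0.012], "rotation": [0, 0, 0], "claw": 0.1},
    {"offset": [-0.026, -0.045, 0.012], "rotation": [0, 0, 0], "claw": 0.1},
    {"offset": [-0.026, -0.045, 0.012], "rotation": [0, 0, 0], "claw": 0.1},
    {"offset": [-0.026, -0.045, 0.012], "rotation": [0, 0, 0], "claw": 0.1},
    {"offset": [-0.026, -0.045, 0.012], "rotation": [0, 0, 0], "claw": 0.1}
  ]
}}

```text
clock: 23.42
tcp_pos: [0.5655, -0.1529, 0.078]
orientation: [1.978, 1.98, -0.434]
contact_force: [7.5, -5.0, 2.2]
grip_width: 0.0188
gripper_force: 25.1
```

Run:
```python
from arc import *; from jaw2 import *
stat(); d=grab_frame("wrist")
print(summ(d),*[r[:2] for r in meas(d)[3:9]],sep="\n")
```

```text
23.42 [ 0.5655 -0.1529  0.078 ] yaw 270.1 z [ 0.004 -0.422 -0.907] [ 7.5 -5.   2.2] [-0.46 -1.36  0.58] 0.01876291686590265
grasp [ 0.5654 -0.1449  0.0952] r 0.0572 ang -57.9
('carr', (np.float64(100.86), 13), 'padface', (np.float64(127.02), 6), 'block', (array([118.94, 165.59]), 5), 'fixed', None)
[(np.float64(87.19518844119534), np.float64(114.1596969595362)), (np.float64(118.20463021033567), np.float64(177.75827252450816))]
[(np.float64(87.07168110637741), np.float64(114.43124845149511)), (np.float64(118.3054148242102), np.float64(174.48265244225846))]
[(np.float64(87.12346450139674), np.float64(114.29068826629907)), (np.float64(118.38010479628258), np.float64(127.5213068139246))]
[(np.float64(87.26420224251841), np.float64(114.46368211287106)), (np.float64(118.29405938199267), np.float64(127.40676690628061))]
[(np.float64(87.29861964781571), np.float64(114.97198377526196)), (np.float64(118.28821116453526), np.float64(127.54135844303482))]
[(np.float64(87.3544074470365), np.float64(115.06442510923742)), (np.float64(118.86335555541928), np.float64(165.5894313746684))]
```

Compression is now ≈1.7 mm (≈35 N). Releasing and retreating.

Request:
{"api": "drive_tool", "payload": {
  "rows": [
    {"offset": [0, 0, 0], "rotation": [0, 0, 0], "claw": 0.4},
    {"offset": [0, 0, 0], "rotation": [0, 0, 0], "claw": 0.4},
    {"offset": [0, 0, 0], "rotation": [0, 0, 0], "claw": 0.4},
    {"offset": [0, 0, 0], "rotation": [0, 0, 0], "claw": 0.4},
    {"offset": [0, 0, -0.08], "rotation": [0, 0, 0], "claw": 0.4},
    {"offset": [0, 0, -0.2], "rotation": [0, 0, 0], "claw": 0.4},
    {"offset": [0, 0, -0.4], "rotation": [0, 0, 0], "claw": 0.4},
    {"offset": [0, 0, -0.6], "rotation": [0, 0, 0], "claw": 0.4},
    {"offset": [0.2, 0, -0.7], "rotation": [0, 0, 0], "claw": 0.4},
    {"offset": [0.4, 0, -0.7], "rotation": [0, 0, 0], "claw": 0.4},
    {"offset": [0.4, 0, -0.7], "rotation": [0, 0, 0], "claw": 0.4},
    {"offset": [0.4, 0, -0.7], "rotation": [0, 0, 0], "claw": 0.4},
    {"offset": [0.4, 0, -0.7], "rotation": [0, 0, 0], "claw": 0.4}
  ]
}}

```text
clock: 24.55
tcp_pos: [0.5626, -0.0554, 0.1476]
orientation: [1.98, 1.98, -0.441]
contact_force: [0.6, 0.7, -0.7]
grip_width: 0.0345
gripper_force: 0.0
```

Run:
```python
from crank import *; from jaw2 import summ,meas
rect((.535,-.0965),.026,.083,.092,"hub top"); rect((.535,-.0965),.022,.1,.115,"grip"); rect((.5655,-.1455),.018,.105,.116,"handle")
print(summ(w),*meas(w)[3:9:2],sep="\n"); to()
s=grab_frame("side")
cv2.imwrite("pics/end.png",np.hstack([cv2.resize(s["frame"][190:300,230:390],(400,300)),cv2.resize(w["frame"],(400,300))])[:,:,::-1])
```

```text
hub top 591 ((535.8524169921875, -96.71601104736328), (32.329349517822266, 32.31915283203125), 32.76755142211914) 0.0875
grip 564 ((536.4317626953125, -96.63664245605469), (23.544879913330078, 24.557653427124023), 35.25169372558594) 0.1074
handle 207 ((567.6094360351562, -144.60084533691406), (16.346546173095703, 16.238388061523438), 64.2365951538086) 0.1086
('carr', (np.float64(101.05), 13), 'padface', (np.float64(126.59), 6), 'block', None, 'fixed', None)
[(np.float64(87.39910341359514), np.float64(114.38467767586525)), (np.float64(118.78509011914606), np.float64(202.01265927270273))]
[(np.float64(87.54335784986044), np.float64(114.55396578736222)), (np.float64(119.06551023429846), np.float64(126.5251539456802)), (np.float64(129.25353033195032), np.float64(202.05840686618026))]
[(np.float64(87.78096413123481), np.float64(114.45545941257352)), (np.float64(119.1987406717292), np.float64(202.3620845295514))]
24.6 [ 0.5627 -0.0561  0.1476] yaw 269.9 z [-0.002 -0.423 -0.906] [1.  0.1 0.9] [ 0.39 -0.01 -0.02] 0.03424819139928718
```

View pics/end.png

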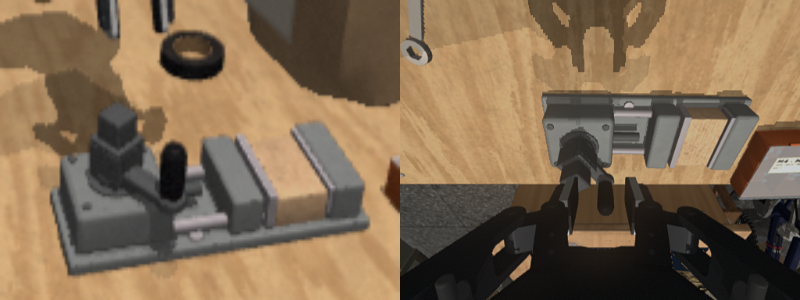

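In the final picture the block is held between pad and fixed jaw (left panel (300,180)). The crank sits home at (118,160), the gripper is clear, and pad compression reads ≈1.6 mm (≈32 N).

```bash
python3 -c "
from bench import hand_in
print(hand_in())"
```

```text
the job is handed in; nothing more can be done
None
```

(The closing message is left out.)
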